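Lock a bottle in its sloping display cradle with a wedge

ROBOT

A 6-joint arm with a two-finger parallel gripper is mounted at the origin on a cart in front of the work surface, level with it; the furniture and walls round the work are solid. World frame = base frame: x ahead of the robot, y to its left, z up, the work surface at z = 0. Lengths are in mm, angles in rad, forces in N, time in s.
With the tool pointing down it reaches from about 325 to 750 mm from the base axis. Payload 7.6 kg.
Tool frame: the origin (TCP) lies at the very end of the fingers, on their centre line; the grasp point (between the pads) lies r.grasp_offset behind it (r.grasp_offset is the distance from the TCP to the grasp point, in mm); z points along the fingers, y is the direction in which the jaws open and shut (so a half turn about z gives the same grasp; the last joint's range is limited). The gripper opens to 85 mm and grips with 20 to 120 N. Pads are 22 mm wide; open, the fingers measure 114 mm over their backs; the gripper's body (76 mm by 85 mm) begins 54 mm behind the grasp point. The pads swing forward as they close: fully open they stand 13 mm farther back than shut.
Start: joints at [-1.261, 0.052, 1.401, -0, 1.689, -0.07], TCP at [194.661, -487.599, 231.323] pointing down, gripper open.
Joint ranges: [-2.9, 2.9], [-0.91, 2.17], [0.12, 2.37], [-1.06, 4.2], [0.26, 2.73], [-2.93, 2.93]. Speed limits (rad/s): [2.57, 2.57, 3.01, 3.14, 3.14, 3.14].

INTERFACE

Orientations are given as a rotation vector (axis times angle).
In Python, from cell import r, vision, finder gives the robot as it stands.
- The arm moves only by the tool play_rows, never from a script. Its argument "targets" is a list of rows, each a list of 7 numbers: the turn, a rotation vector about the tool's x, y, z in rad, then the shift along the tool's x, y, z in m, then the closure in counts, from 0 (fully open) to 255 (shut). A call has 1 to 12 rows; each row shifts and turns the commanded pose from where the row before left it, along the tool's axes as they then stand; what a row does not reach is not made up. A row lasts 1/8 s, in which the tool goes at most 62.5 mm and 10.7 degrees, less where a joint would pass 70% of its speed; a pose out of reach is approached as far as the arm can. A call is refused whole if a number of a shift passes 0.0625 or a number of a turn 0.188, either way. A call with a gripper value outside its range is refused whole. The fingers move at their own pace and stop on an object; "force" is the grip in N (left out, the last holds). Time passes only in rows, so rows that do not move let the fingers close. It gives the time, the measured TCP pose, the force and the opening at its end, in the units of the state.
- r.get_state(): the state, without advancing time (a new reading comes with each control period).
- vision.get_image(name): name is "side" or "top" or "wrist"; returns (picture, depth): 400x640x3 uint8, blue, green, red; 400x640 float32, mm along the optical axis (not along the pixel's ray), 0 where there is no reading.
- vision.camera_info(name): a dict with "fx", "fy", "cx", "cy" (pixels), "k1" (the pictures are not rectified: a ray, as slopes to the right and down, at radius r is drawn at 1 + k1 r^2 times it, then the intrinsics apply), "cam_to_world" (4x4, takes a point from camera to world coordinates). Camera axes: x right, y down, z forward; pixel columns grow to the right and rows downward; lengths in mm; the calibration is good to about 2 mm. A picture is of the moment at which its call begins: read the wrist's pose just before it. camera_info takes no time and is no camera call; for the wrist camera it gives the pose at the moment of the call.
- r.job_done(): hands the job in, once; it reports no verdict.
Trained networks look in the newest picture that a camera, given by its name, has taken for a name from the list of things; names that differ only in an ending like _2 or _b are one class to them, and where a whole thing is asked for, a point or a joint stands for the part that bears it (a point fixed in the world has none). Each returns a list of dicts, best first, with "score" (0 to 1); they miss things now and then, are a little off and sometimes report something else, mostly with a low value. They report only what shows in the picture. A call takes as long as a camera call. They do not tell look-alikes from the thing itself.
- finder.trace(camera, thing): "pixels" (400x640 bool, what is visible of it) and "centre" ([column, row] in pixels, amid what is visible of it).
- finder.pinpoint(camera, thing): "centre" ([column, row] in pixels: a listed point, or the origin of a listed thing).
The state is a dict: "time_s": time; "q": joint angles; "joint_velocities": joint speeds; "tau": joint torques, N m; "eef_pos": TCP position; "tcp_rot": TCP orientation; "contact_force": force on the tool from outside, world axes, zero at the start; "moment": the same for the moment, N m; "grip_width": opening from 0.0 (shut) to 1.0 (fully open).
Only numpy, scipy, OpenCV 4.12 (cv2) and the standard library are available. Lean on these libraries where they do the work, as an engineer would, in place of code of your own. Each camera call takes 0.05 s, during which the arm holds its last target.

TASK

Stand the small blue-capped screw bottle upright on the floor of the sloping wooden cradle, then take the wooden wedge from its grey rest and drive it, thin end first, into the gap between the bottle and the cradle's sloping left wall until the bottle is pushed against the opposite wall and everything is jammed tight. Leave the wedge jammed in place, and do not knock the other glassware about.

Things in the scene. Friction and masses are not known exactly. Their poses are not given: they have to be found in the camera images.
- cradle: open-topped wooden box on a fixed wooden stand (foot 120 x 110 mm), tilted 25 deg, mouth leaning to the robot. Origin: middle of its inner floor, 68 mm up; x points up the slope (away), y left (level), z square out of the floor. Front and back wall faces at x = -32, +32 mm, 45 mm high; upright right wall face at y = -34 mm, 60 mm high; left wall: see cradle_gap. Walls 10 mm thick.
- cradle_gap (a point): point in the wedge's gap, at the foot of the left wall: x 0, y 33, z 0 mm in the cradle's frame. The left wall's face slopes outward, y = 33 mm + 0.2 z, 60 mm high. With the bottle against the right wall (its centre at about y = -6 mm) the wedge jams with its tip about 15 mm (5 to 28) above the floor and its head well above the walls.
- bottle: small clear glass screw bottle with blue cap, loose, upright on the worktop: body 56 mm in diameter, 105 mm high, 0.13 kg; the cap is 42 mm in diameter, from 81 to 105 mm high. Origin: centre of its underside, z up its axis. Round, so its yaw does not matter.
- bottle_cap (a point): centre of the top of the bottle's cap, 105 mm above its underside
- rest: small grey block, 60 x 54 mm and 45 mm high, fixed, with a pocket in which the wedge stands tip down. Origin: on its underside, below the wedge's tip; the pocket's floor is 10 mm up
- wedge: light wooden wedge, loose, 105 mm long, 40 mm wide, 70 g. Origin: middle of the tip's underside; z from tip to head, x along the 40 mm width. Plain face at y = -7 mm, parallel to z; tapered face at y = +7 mm + 0.2 z (14 mm thick at the tip, 35 at the head). It stands upright in the rest, upper 70 mm free. In the cradle the plain face goes to the bottle, the tapered face to the left wall.
- wedge_head (a point): middle of the wedge's flat head face (40 x 35 mm), 105 mm above the tip, at wedge y = 10.5 mm. A push of about 15 N on it along the cradle's -z jams the wedge; friction then holds it
- amber_bottle: bystander: square amber dropper bottle, 47 x 47 x 132 mm, origin at the centre of its underside
- vial: bystander: small open glass vial, 35 mm in diameter, 66 mm high, origin at the centre of its underside
- petri_small: bystander: petri dish, 70 mm in diameter, 17 mm high, origin at the centre of its underside
Not all that is in view belongs to the job. There is more than one size of the part that bears cradle; the job needs the larger.

How it is judged:
By the outcome, as a careful person would: the job done as asked, in the order asked, and still so for the second after the job is handed in, with the robot touching nothing.
It also fails if it takes over 56 s, if anything falls off the work surface, if the arm or the gripper's body presses on something with over 40 N, if the wrist force passes 120 N, or if a joint passes its speed limit or range.

## Working session

There is one attempt and no reset: what is moved stays moved. The work goes in short steps, Python scripts to look and compute and a tool call to move; the robot and the scene stay as the last step left them, time stands still between calls to the robot, and variables do not carry over. Pictures are saved under pics/ and viewed, and the job is handed in when it is done.

Besides the shell and the picture viewer there is one more tool, called after "Emit:" in YAML: its name, and indented under it one key for each argument. play_rows: Moves the arm, as the interface text tells. Its arguments: {"type":"object","properties":{"targets":{"type":"array"},"force":{"type":"number"}},"required":["targets"]}

```bash
ls; mkdir -p pics
python3 - <<'E'
from cell import r, vision, finder
import cv2,numpy as np
print(r.get_state()); print(r.grasp_offset)
for n in ["side","top"]:
    im,d=vision.get_image(n); cv2.imwrite(f"pics/{n}0.png",im); np.save(f"pics/{n}0.npy",d)
    i=vision.camera_info(n); print(n,{k:(np.round(v,3).tolist() if k=="cam_to_world" else v) for k,v in i.items()})
E
```

```text
pics
{'time_s': 0.0, 'q': array([-1.26124813e+00,  5.28458788e-02,  1.40174174e+00, -1.73327476e-05,
        1.68860460e+00, -7.02736214e-02]), 'joint_velocities': array([-1.28328293e-03,  1.99133310e-03,  1.10429258e-05, -4.81481813e-04,
       -1.19734461e-03,  1.33921986e-03]), 'tau': array([-3.10640142e-03, -3.81671941e+01, -3.60189629e+01, -4.65203266e-04,
        6.22453052e-03, -2.40194254e-05]), 'eef_pos': array([ 194.58223434, -487.27842489,  230.45907252]), 'tcp_rot': array([-3.08355316e+00, -5.92740341e-01,  3.26563798e-04]), 'contact_force': array([-0.12390469,  0.18760577,  0.01447135]), 'moment': array([ 0.03922902,  0.08028933, -0.00025031]), 'grip_width': 0.9999891433688906}
18.700000000000003
side {'fx': 428.6119564488375, 'fy': 428.6119564488375, 'cx': 323.1726622223988, 'cy': 192.37465652842013, 'k1': -0.0412414548010971, 'cam_to_world': [[-0.939, 0.242, -0.243, 757.629], [0.343, 0.689, -0.638, 827.565], [0.013, -0.683, -0.731, 772.174], [0.0, 0.0, 0.0, 1.0]]}
top {'fx': 512.0102685338574, 'fy': 512.0102685338574, 'cx': 320.119644901972, 'cy': 203.79238095033028, 'k1': -0.039628852282020836, 'cam_to_world': [[0.002, -0.989, 0.15, 342.95], [-1.0, -0.005, -0.017, 227.388], [0.017, -0.15, -0.989, 1312.696], [0.0, 0.0, 0.0, 1.0]]}
```

View pics/side0.png

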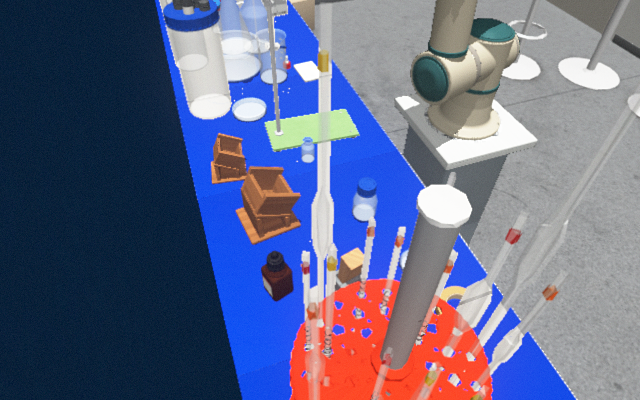

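View pics/top0.png

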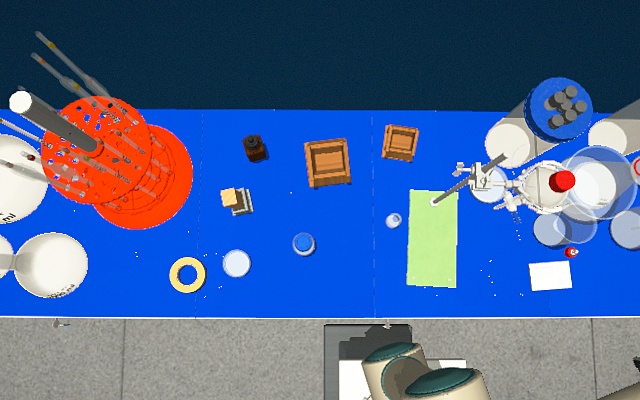

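```bash
cat > h.py <<'E'
from cell import r, vision, finder
import cv2,numpy as np
from scipy.spatial.transform import Rotation as R
def undist(info,uv):
    uv=np.atleast_2d(np.asarray(uv,float))
    K=np.array([[info['fx'],0,info['cx']],[0,info['fy'],info['cy']],[0,0,1]])
    return cv2.undistortPointsIter(uv.reshape(-1,1,2),K,np.array([info['k1'],0,0,0.]),None,None,(3,100,1e-10)).reshape(-1,2)
def ray(info,uv):
    s=undist(info,uv); d=np.c_[s,np.ones(len(s))]; T=np.array(info['cam_to_world'])
    return T[:3,3], d@T[:3,:3].T
def onz(info,uv,z):
    o,d=ray(info,uv); return o+d*((z-o[2])/d[:,2])[:,None]
def cloud(info,dep,mask):
    v,u=np.nonzero(mask&(dep>0)); o,d=ray(info,np.c_[u,v]); return o+d*dep[v,u][:,None]
def proj(info,P):
    T=np.array(info['cam_to_world']); p=(np.atleast_2d(P)-T[:3,3])@T[:3,:3]
    s=p[:,:2]/p[:,2:]; s=s*(1+info['k1']*(s**2).sum(1))[:,None]
    return s*[info['fx'],info['fy']]+[info['cx'],info['cy']]
def tri(i1,u1,i2,u2):
    o1,d1=ray(i1,u1);o2,d2=ray(i2,u2);d1=d1[0];d2=d2[0]
    A=np.c_[d1,-d2];t=np.linalg.lstsq(A,o2-o1,rcond=None)[0]
    a=o1+d1*t[0];b=o2+d2*t[1];return (a+b)/2,np.linalg.norm(a-b)
E
python3 - <<'E'
from h import *
im,d=vision.get_image("top");it=vision.camera_info("top")
im2,d2=vision.get_image("side");i2=vision.camera_info("side")
Z={'cradle':68,'cradle_gap':68,'bottle':0,'bottle_cap':105,'rest':0,'wedge':10,'wedge_head':115,'amber_bottle':0,'vial':0,'petri_small':0}
for n,z in Z.items():
    for c,i in(("top",it),("side",i2)):
        for q in finder.pinpoint(c,n)[:3]:
            print(n,c,round(q['score'],2),np.round(q['centre'],1),np.round(onz(i,q['centre'],z)[0],1))
print(r.get_state()['time_s'])
cv2.imwrite("pics/tc.png",cv2.resize(im[100:300,200:460],None,fx=3,fy=3,interpolation=2))
cv2.imwrite("pics/sc.png",cv2.resize(im2[120:320,200:420],None,fx=3,fy=3,interpolation=2))
E
```

```text
cradle top 0.98 [326.9 153.8] [658.1 189.8  68. ]
cradle top 0.77 [403.2 136.3] [704.8  -2.6  68. ]
cradle side 0.94 [260.8 202.1] [662.8 194.6  68. ]
cradle side 0.69 [226.1 157. ] [705.8  23.7  68. ]
cradle_gap top 0.93 [393.2 139. ] [697.6  22.8  68. ]
cradle_gap top 0.75 [316.  159.9] [642.3 217.   68. ]
cradle_gap side 0.78 [227.2 164.9] [708.8  52.3  68. ]
cradle_gap side 0.47 [362.8 215.2] [466.1 303.7  68. ]
bottle top 0.81 [303.4 246.1] [432.3 247.9   0. ]
bottle side 0.68 [363.5 218.5] [440.4 262.9   0. ]
bottle side 0.15 [415.9 264.3] [385.4 417.3   0. ]
bottle_cap top 0.88 [306.4 243.6] [431.  239.3 105. ]
bottle_cap side 0.87 [365.2 181. ] [437.1 243.3 105. ]
bottle_cap side 0.64 [364.8 214.2] [476.5 330.1 105. ]
rest top 0.71 [243.5 203.8] [541.1 403.7   0. ]
rest side 0.73 [347.2 283.2] [541.9 410.5   0. ]
wedge top 0.77 [239.4 203.8] [539.5 412.9  10. ]
wedge side 0.56 [346.9 281.6] [543.8 412.3  10. ]
wedge_head side 0.83 [353.1 258.5] [544.1 428.1 115. ]
wedge_head side 0.63 [367.7 179.2] [434.6 248.8 115. ]
amber_bottle top 0.58 [256.1 151.6] [680.1 374.1   0. ]
amber_bottle side 0.88 [276.5 286.9] [681.5 370.1   0. ]
vial top 0.68 [392.  220.7] [498.6  19.1   0. ]
vial side 0.72 [307.9 157.2] [495.2  18.9   0. ]
vial side 0.48 [351.8 259.3] [510.2 359.2   0. ]
petri_small top 0.83 [237.4 262.6] [389.6 415.6   0. ]
petri_small top 0.18 [302.4 245.6] [433.5 250.5   0. ]
petri_small side 0.44 [416.8 264.5] [383.8 418.5   0. ]
1.2
```

View pics/tc.png

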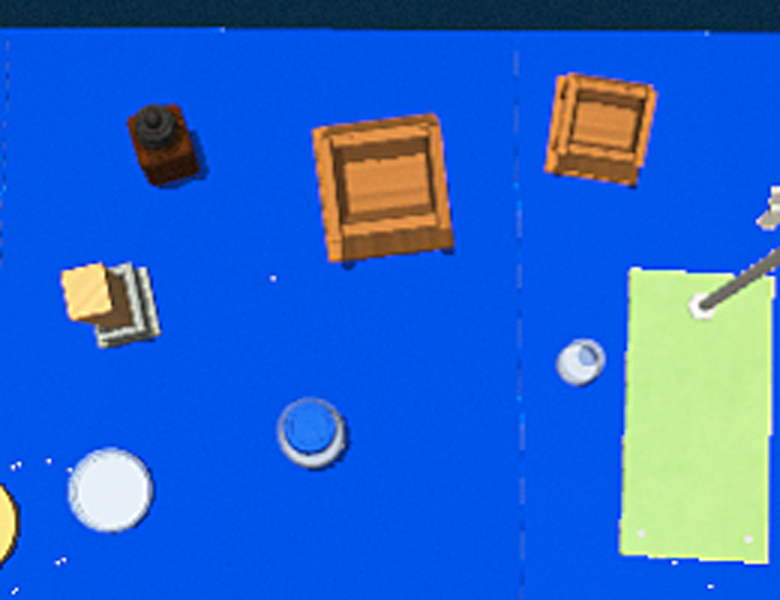

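View pics/sc.png

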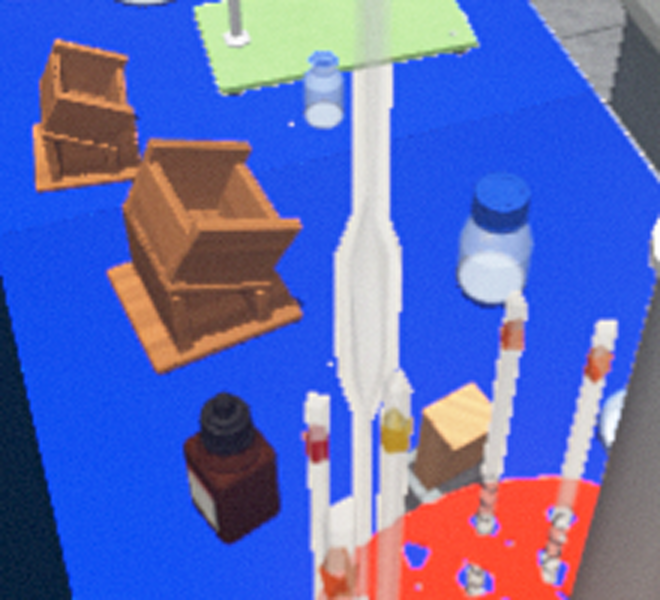

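```bash
cat > fit.py <<'E'
from h import *
from scipy.optimize import least_squares
def load(n,c=0):
    return vision.camera_info(n),np.load(f"pics/{n}{c}.npy")
def box(P,c,hs):
    q=np.abs(P-c)-hs
    return np.linalg.norm(np.maximum(q,0),axis=1)+np.minimum(q.max(1),0)
def sdf_cradle(P):
    a=np.arctan(0.2); ca,sa=np.cos(a),np.sin(a)
    d=[box(P,[37,0,17.5],[5,45,27.5]),box(P,[-37,0,17.5],[5,45,27.5]),box(P,[0,-39,25],[42,5,35]),box(P,[0,0,-5],[42,45,5])]
    # slanted wall
    Q=P-[0,33,0]; u=Q[:,1]*ca-Q[:,2]*sa; w=Q[:,1]*sa+Q[:,2]*ca
    L=60/ca
    d.append(box(np.c_[Q[:,0],u,w],[0,5,L/2],[42,5,L/2]))
    return np.min(d,axis=0)
def Tcr(p):
    x,y,z,psi,*t=p; th=np.radians(25)
    return R.from_euler('z',psi).as_matrix()@R.from_euler('y',-th).as_matrix(), np.array([x,y,z])
E
python3 - <<'E'
from fit import *
for cams in (["top"],["side"],["top","side"]):
    pts=[]
    for n in cams:
        i,d=load(n); P=cloud(i,d,np.ones_like(d,bool))
        m=(np.linalg.norm(P[:,:2]-[650,192],axis=1)<110)&(P[:,2]>62)&(P[:,2]<170); pts.append(P[m])
    P=np.concatenate(pts); print(cams,[len(q) for q in pts])
    def f(p):
        M,t=Tcr(p); q=(P-t)@M; s=sdf_cradle(q); s=np.where(q[:,2]<-3,0,s); return np.clip(s,-15,15)
    best=None
    for psi in (-.2,0,.2):
        s=least_squares(f,[658,190,68,psi],loss='soft_l1',f_scale=2,x_scale=[1,1,1,.02])
        if best is None or s.cost<best.cost: best=s
    print(np.round(best.x,3),best.cost/len(P),np.median(np.abs(f(best.x))))
E
```

```text
['top'] [1361]
[6.51790e+02 1.86692e+02 6.97450e+01 1.32000e-01] 0.847864001058338 0.6438711080080068
['side'] [2155]
[6.51306e+02 1.89347e+02 6.66060e+01 1.36000e-01] 0.448477203683266 0.586681113436768
['top', 'side'] [1361, 2155]
[6.51032e+02 1.88945e+02 6.83030e+01 1.30000e-01] 0.9177243057259525 0.9059006853498559
```

Run:
```python
from fit import *
I={n:load(n) for n in("top","side")}
C={n:cloud(i,d,np.ones_like(d,bool)) for n,(i,d) in I.items()}
# bottle cap
for cams in (["top"],["side"],["top","side"]):
    P=np.concatenate([C[n] for n in cams]); P=P[(np.linalg.norm(P[:,:2]-[434,241],axis=1)<45)&(P[:,2]>84)&(P[:,2]<125)]
    def f(p):
        q=P-[p[0],p[1],0]; rr=np.hypot(q[:,0],q[:,1])-21; zz=np.abs(q[:,2]-93)-12
        return np.hypot(np.maximum(rr,0),np.maximum(zz,0))+np.minimum(np.maximum(rr,zz),0)
    s=least_squares(f,[434,241],loss='soft_l1',f_scale=2); print('cap',cams,len(P),np.round(s.x,1),np.median(abs(s.fun)),P[:,2].max())
# wedge+rest
def sdf_w(P):
    th=np.arctan(.2); 
    d=np.max([np.abs(P[:,0])-20,-7-P[:,1],(P[:,1]-7-.2*P[:,2])*np.cos(th),P[:,2]-105,-P[:,2]],axis=0)
    return d
for cams in (["top"],["side"],["top","side"]):
    P=np.concatenate([C[n] for n in cams]); P=P[(np.linalg.norm(P[:,:2]-[541,418],axis=1)<50)&(P[:,2]>52)&(P[:,2]<130)]
    out=[]
    for psi in np.arange(-3.1,3.1,.4):
        def f(p):
            c,s_=np.cos(p[2]),np.sin(p[2]);q=P-[p[0],p[1],10];q=np.c_[q[:,0]*c+q[:,1]*s_,-q[:,0]*s_+q[:,1]*c,q[:,2]];return np.clip(sdf_w(q),-15,15)
        s=least_squares(f,[541,413,psi],loss='soft_l1',f_scale=2,x_scale=[1,1,.05]); out.append((s.cost,np.median(abs(s.fun)),s.x))
    out.sort(key=lambda o:o[0])
    print('wedge',cams,len(P)); 
    for o in out[:6]: print(round(o[0],1),round(o[1],2),np.round(o[2],3))
```

```text
cap ['top'] 252 [436.4 246.4] 1.3616405881659404 112.04579999184443
cap ['side'] 314 [434.7 249.5] 1.0365227853552597 106.61744012280224
cap ['top', 'side'] 566 [435.  249.2] 1.1887398570593497 112.04579999184443
wedge ['top'] 355
428.5 1.09 [5.44438e+02 4.12222e+02 2.41000e-01]
428.5 1.08 [5.44436e+02 4.12192e+02 2.40000e-01]
428.5 1.08 [5.44436e+02 4.12192e+02 2.40000e-01]
428.5 1.08 [5.44436e+02 4.12192e+02 2.40000e-01]
428.5 1.08 [5.44436e+02 4.12192e+02 2.40000e-01]
561.8 1.3 [529.492 421.728  -1.298]
wedge ['side'] 583
590.7 0.96 [5.43547e+02 4.15264e+02 2.44000e-01]
590.8 0.95 [5.43562e+02 4.15312e+02 2.51000e-01]
590.9 0.94 [5.43576e+02 4.15316e+02 2.54000e-01]
590.9 0.94 [5.43576e+02 4.15316e+02 2.54000e-01]
1046.8 1.18 [554.653 423.383   1.831]
1046.8 1.18 [554.653 423.383   1.831]
wedge ['top', 'side'] 938
1162.8 1.15 [5.43984e+02 4.14194e+02 2.63000e-01]
1162.8 1.15 [5.43984e+02 4.14194e+02 2.63000e-01]
1162.8 1.15 [5.43984e+02 4.14194e+02 2.63000e-01]
1162.8 1.15 [5.43984e+02 4.14194e+02 2.63000e-01]
1162.8 1.15 [5.43984e+02 4.14194e+02 2.63000e-01]
2031.4 1.52 [539.45  429.667  -2.83 ]
```

```bash
cat > plan.py <<'E'
from h import *
import sys
def cur():
    s=r.get_state(); return np.array(s['eef_pos']),R.from_rotvec(s['tcp_rot']),s
def Rdown(psi,sign=1):  # tool z down, tool y = sign*(cos,sin)
    y=sign*np.array([np.cos(psi),np.sin(psi),0]);z=np.array([0,0,-1.]);x=np.cross(y,z);return R.from_matrix(np.c_[x,y,z])
def Rcr(psi=.132,sign=1,yaw=0):
    M=R.from_euler('z',psi)*R.from_euler('y',-np.radians(25)); A=M.as_matrix()
    y=sign*A[:,0]; z=-A[:,2]; return R.from_matrix(np.c_[np.cross(y,z),y,z])
CR=np.array([651.2,188.7,68.]);PSI=.132
def cw(v,psi=PSI): return CR+(R.from_euler('z',psi)*R.from_euler('y',-np.radians(25))).apply(v)
def delta(p1,R1=None):
    p,Rc,s=cur(); R1=R1 or Rc
    t=(Rc.inv()*R1).as_rotvec(); sh=Rc.inv().apply(np.array(p1)-p)/1000; sh2=R1.inv().apply(np.array(p1)-p)/1000
    print('turn(tool)',np.round(t,4),'|',round(np.linalg.norm(t),3),'shift in cur tool',np.round(sh,4),'in final tool',np.round(sh2,4),'n',round(np.linalg.norm(sh)/.0625,1))
E
python3 - <<'E'
from plan import *
p,Rc,s=cur(); print(np.round(Rc.as_matrix(),3))
for sg in(1,-1): delta([434,246,231],Rdown(.132,sg))
im,d=vision.get_image("wrist");cv2.imwrite("pics/w0.png",im); i=vision.camera_info("wrist"); T=np.array(i['cam_to_world']); print(Rc.inv().apply(T[:3,3]-p), Rc.inv().apply(T[:3,:3].T),i['fx'])
E
```

```text
[[ 0.929  0.371 -0.   ]
 [ 0.371 -0.929 -0.   ]
 [-0.     0.    -1.   ]]
turn(tool) [ 0.000e+00  1.000e-04 -1.323e+00] | 1.323 shift in cur tool [ 4.943e-01 -5.926e-01  3.000e-04] in final tool [6.957e-01 3.338e-01 3.000e-04] n 12.3
turn(tool) [ 1.0000e-04 -0.0000e+00  1.8186e+00] | 1.819 shift in cur tool [ 4.943e-01 -5.926e-01  3.000e-04] in final tool [-6.957e-01 -3.338e-01  3.000e-04] n 12.3
[  67.66433874    0.63053895 -142.66290202] [[ 7.23566528e-04  9.99999449e-01 -7.60883605e-04]
 [-9.63767277e-01  4.94388835e-04 -2.66744057e-01]
 [-2.66743534e-01  9.26321791e-04  9.63767103e-01]] 276.7409146493552
```

View pics/w0.png

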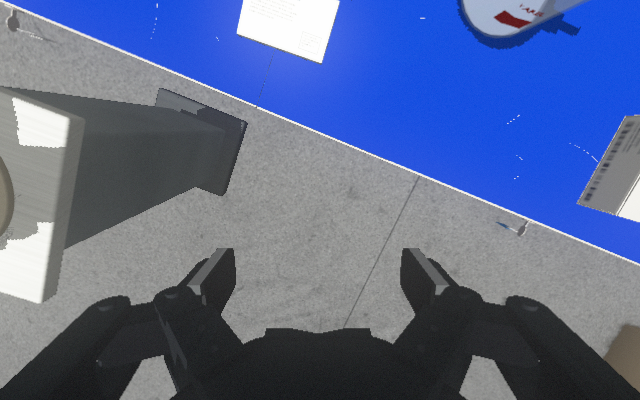

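```bash
cat >> plan.py <<'E'
def rows(p1,R1,n,ease=False,grip=0):
    p,Rc,s=cur(); tv=(Rc.inv()*R1).as_rotvec(); p1=np.array(p1,float)
    for k in range(n):
        Ra=Rc*R.from_rotvec(tv*k/n); sh=Ra.inv().apply((p1-p)/n)/1000
        print(np.round(np.r_[tv/n],4).tolist(),np.round(sh,4).tolist())
E
python3 - <<'E'
from plan import *
print(onz(vision.camera_info("top"),[433,202],0))
p,Rc,_=cur()
rows([390,-120,232],Rc*R.from_rotvec([0,0,-.66]),7)
E
```

```text
[[548.16004228 -89.29829373   0.        ]]
[0.0, 0.0, -0.0943] [0.0454, -0.0384, -0.0001]
[0.0, 0.0, -0.0943] [0.0488, -0.034, -0.0001]
[0.0, 0.0, -0.0943] [0.0518, -0.0292, -0.0001]
[0.0, 0.0, -0.0943] [0.0543, -0.0242, -0.0001]
[0.0, 0.0, -0.0943] [0.0563, -0.019, -0.0001]
[0.0, 0.0, -0.0943] [0.0579, -0.0136, -0.0001]
[0.0, 0.0, -0.0943] [0.0589, -0.0081, -0.0001]
```

Emit:
play_rows:
  targets:
    - [0,0,-0.094,0.045,-0.038,0,0]
    - [0,0,-0.094,0.049,-0.034,0,0]
    - [0,0,-0.094,0.052,-0.029,0,0]
    - [0,0,-0.094,0.054,-0.024,0,0]
    - [0,0,-0.094,0.056,-0.019,0,0]
    - [0,0,-0.094,0.058,-0.014,0,0]
    - [0,0,-0.094,0.059,-0.008,0,0]

```text
time_s: 2.12
eef_pos: [390.8, -119.2, 231.6]
tcp_rot: [2.725, 1.561, 0.001]
contact_force: [1.2, -1.0, 0.5]
grip_width: 1.004
```

Run:
```python
from plan import *
print(cur()[0],cur()[2]['q'])
rows([425,215,230],Rdown(.132),6)
```

```text
[ 390.76436383 -119.16261374  231.63057165] [-3.86348334e-01 -2.87013604e-01  1.71172093e+00 -1.29705842e-04
  1.71564517e+00  1.43747131e-01]
[0.0002, 0.0001, -0.1104] [0.0509, -0.0232, 0.0002]
[0.0002, 0.0001, -0.1104] [0.0532, -0.0175, 0.0003]
[0.0002, 0.0001, -0.1104] [0.0548, -0.0115, 0.0003]
[0.0002, 0.0001, -0.1104] [0.0557, -0.0054, 0.0003]
[0.0002, 0.0001, -0.1104] [0.056, 0.0007, 0.0003]
[0.0002, 0.0001, -0.1104] [0.0556, 0.0069, 0.0003]
```

Emit:
play_rows:
  targets:
    - [0,0,-0.11,0.051,-0.023,0,0]
    - [0,0,-0.11,0.053,-0.017,0,0]
    - [0,0,-0.11,0.055,-0.011,0,0]
    - [0,0,-0.11,0.056,-0.005,0,0]
    - [0,0,-0.11,0.056,0.001,0,0]
    - [0,0,-0.11,0.056,0.007,0,0]
    - [0,0,0,0,0,0,0]

```text
time_s: 3.0
eef_pos: [427.1, 216.2, 230.7]
tcp_rot: [-2.069, -2.363, 0.001]
contact_force: [-0.2, 0.1, -0.2]
grip_width: 0.996
```

Run:
```python
from plan import *
print(cur()[0],cur()[2]['q'])
i=vision.camera_info("wrist");im,d=vision.get_image("wrist");cv2.imwrite("pics/w1.png",im);np.save("pics/w1.npy",d)
for n,z in(("bottle_cap",105),("bottle",0)):
    for q in finder.pinpoint("wrist",n): print(n,q['score'],q['centre'],onz(i,q['centre'],z))
q=finder.trace("wrist","bottle_cap")
for k in q[:2]: print(k['score'],k['centre'],k['pixels'].sum())
```

```text
[427.13446887 216.23776807 230.71281901] [ 3.91219679e-01 -7.85378231e-02  1.53144486e+00  4.54681767e-04
  1.68967530e+00  2.58413997e-01]
bottle_cap 0.98 [333.8, 165.9] [[438.78462755 249.4022288  105.        ]]
bottle 0.77 [328.8, 156.8] [[438.34075858 247.45760094   0.        ]]
bottle 0.69 [509.2, 209.8] [[700.44051104 208.09664076   0.        ]]
```

View pics/w1.png

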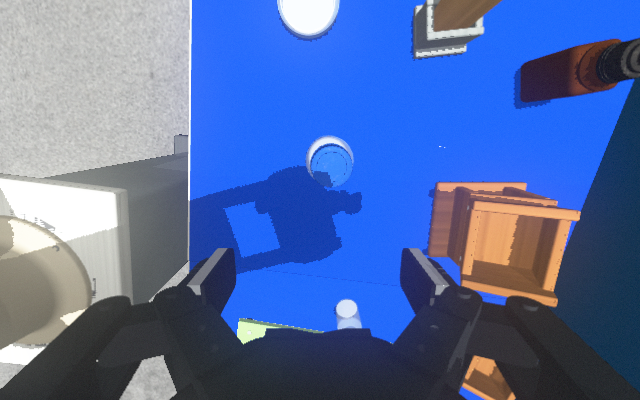

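Run:
```python
from plan import *
delta([437.5,248.5,150],Rdown(.132))
```

```text
turn(tool) [ 0.0002  0.0003 -0.0066] | 0.007 shift in cur tool [0.0346 0.0142 0.0814] in final tool [0.0345 0.0144 0.0814] n 1.4
```

Emit:
play_rows:
  targets:
    - [0,0,-0.0066,0.0173,0.0071,0.0407,0]
    - [0,0,0,0.0173,0.0071,0.0407,0]
    - [0,0,0,0,0,0,0]

```text
time_s: 3.58
eef_pos: [435.9, 248.1, 146.9]
tcp_rot: [-2.068, -2.362, 0.01]
contact_force: [-1.6, -0.4, 0.9]
grip_width: 0.999
```

Run:
```python
from plan import *
print(cur()[0])
i=vision.camera_info("wrist");im,d=vision.get_image("wrist");cv2.imwrite("pics/w2.png",im)
for n,z in(("bottle_cap",105),):
    for q in finder.pinpoint("wrist",n): print(n,q['score'],q['centre'],onz(i,q['centre'],z))
# overlay predicted circle for cap top
t=np.linspace(0,6.28,100)
c=np.array([437.5,248.5]); 
for x,col in((105,(0,255,255)),):
    P=np.c_[c[0]+21*np.cos(t),c[1]+21*np.sin(t),np.full(100,x)]
    for u in proj(i,P): cv2.circle(im,tuple(int(round(a)) for a in u),0,col,-1)
cv2.imwrite("pics/w2o.png",cv2.resize(im[50:350,170:470],None,fx=2,fy=2))
```

```text
[435.88978181 248.08818015 146.92999952]
bottle_cap 0.94 [320.7, 225.6] [[438.06589063 248.60242829 105.        ]]
bottle_cap 0.65 [293.7, 6.8] [[404.47329462 379.07054905 105.        ]]
```

View pics/w2o.png

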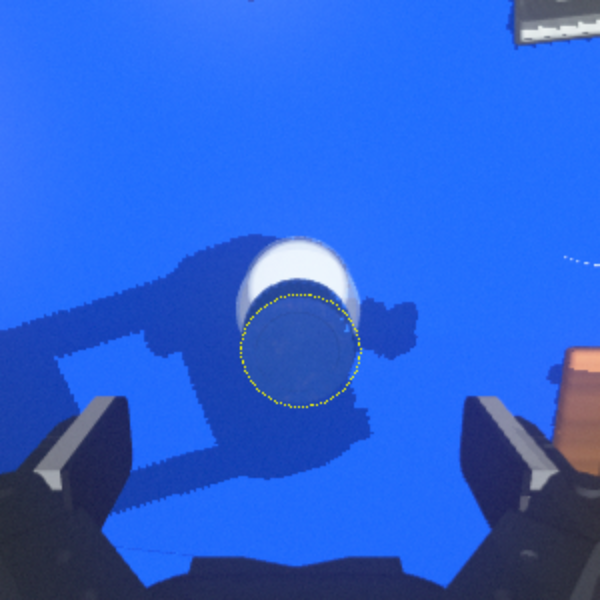

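Run:
```python
from plan import *
delta([437.3,248.3,84],Rdown(.132))
```

```text
turn(tool) [0.0011 0.0001 0.0003] | 0.001 shift in cur tool [-0.0002 -0.0006  0.0672] in final tool [-0.0002 -0.0005  0.0672] n 1.1
```

Emit:
play_rows:
  targets:
    - [0,0,0,0,0,0.033,0]
    - [0,0,0,0,0,0.034,0]
    - [0,0,0,0,0,0,0]
    - [0,0,0,0,0,0,255]
    - [0,0,0,0,0,0,255]
    - [0,0,0,0,0,0,255]
    - [0,0,0,0,0,0,255]
    - [0,0,0,0,0,0,255]
  force: 45

```text
time_s: 4.68
eef_pos: [438.2, 250.0, 85.0]
tcp_rot: [2.067, 2.364, 0.005]
contact_force: [-0.5, -0.3, 6.0]
grip_width: 0.472
```

Emit:
play_rows:
  targets:
    - [0,0,0,0,0,-0.03,255]
    - [0,0,0,0,0,-0.045,255]
    - [0,0,0,0,0,-0.045,255]
    - [0,0,0,0,0,0,255]

```text
time_s: 5.18
eef_pos: [438.8, 250.2, 207.6]
tcp_rot: [2.066, 2.362, 0.012]
contact_force: [-0.6, -0.4, -2.9]
grip_width: 0.463
```

Run:
```python
from plan import *
print(cur()[0],cur()[2]['grip_width'])
rows(cw([0,-3,165]),Rcr(),6)
im,d=vision.get_image("side");i=vision.camera_info("side")
p=cur()[0]; t=np.linspace(0,6.28,60)
for rad,dz,col in((21,20,(0,255,255)),(28,-85,(0,255,0))):
  for u in proj(i,np.c_[p[0]+rad*np.cos(t),p[1]+rad*np.sin(t),np.full(60,p[2]+dz)]): cv2.circle(im,tuple(int(round(a)) for a in u),0,col,-1)
cv2.imwrite("pics/s1.png",cv2.resize(im[60:260,280:480],None,fx=3,fy=3,interpolation=2))
```

```text
[438.79568658 250.23103599 207.61342375] 0.462848632808157
[-0.0714, -0.0005, 0.0002] [-0.0154, 0.0221, -0.0015]
[-0.0714, -0.0005, 0.0002] [-0.0154, 0.0222, 0.0001]
[-0.0714, -0.0005, 0.0002] [-0.0154, 0.0221, 0.0017]
[-0.0714, -0.0005, 0.0002] [-0.0153, 0.0219, 0.0032]
[-0.0714, -0.0005, 0.0002] [-0.0153, 0.0216, 0.0048]
[-0.0714, -0.0005, 0.0002] [-0.0153, 0.0213, 0.0063]
```

View pics/s1.png

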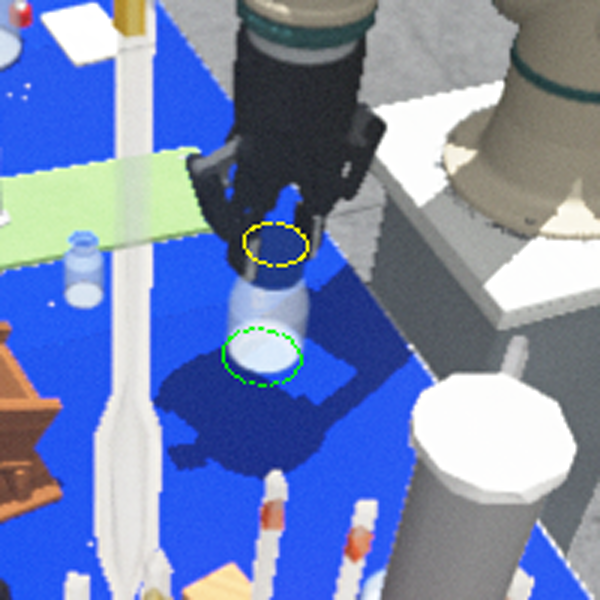

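Emit:
play_rows:
  targets:
    - [-0.0714,-0.0005,0,-0.0154,0.0221,-0.0015,255]
    - [-0.0714,-0.0005,0,-0.0154,0.0222,0,255]
    - [-0.0714,-0.0005,0,-0.0154,0.0221,0.0017,255]
    - [-0.0714,-0.0005,0,-0.0153,0.0219,0.0032,255]
    - [-0.0714,-0.0005,0,-0.0153,0.0216,0.0048,255]
    - [-0.0714,-0.0005,0,-0.0153,0.0213,0.0063,255]
    - [0,0,0,0,0,0,255]
    - [0,0,0,0,0,0,255]

```text
time_s: 6.22
eef_pos: [580.1, 176.0, 210.7]
tcp_rot: [1.859, 2.126, 0.456]
contact_force: [0.6, -0.6, -1.9]
grip_width: 0.466
```

```bash
cat >> plan.py <<'E'
def show(names,tag,bottle_off=85,box=None):
    p,Rc,_=cur(); t=np.linspace(0,6.28,60)
    for n in names:
        im,d=vision.get_image(n);i=vision.camera_info(n)
        for rad,dz,col in((21,-20,(0,255,255)),(28,bottle_off,(0,255,0))):
            W=p+Rc.apply(np.c_[rad*np.cos(t),rad*np.sin(t),np.full(60,dz)])
            for u in proj(i,W): cv2.circle(im,tuple(int(round(a)) for a in u),0,col,-1)
        s=np.linspace(-1,1,60)
        for z,x in((0,32),(45,32)):
            E=np.r_[np.c_[s*0+x,s*33.5,s*0+z],np.c_[s*0-x,s*33.5,s*0+z]]
            for u in proj(i,cw(E)): cv2.circle(im,tuple(int(round(a)) for a in u),0,(255,0,255),-1)
        for y,z in((-34,0),(-34,60),(33,0),(45,60)):
            for u in proj(i,cw(np.c_[s*32,s*0+y,s*0+z])): cv2.circle(im,tuple(int(round(a)) for a in u),0,(255,255,0),-1)
        c=proj(i,cw([[0,0,40]]))[0].astype(int); x0=np.clip(c[0]-80,0,480);y0=np.clip(c[1]-90,0,250)
        if n=="wrist": x0,y0,w,hh,f=0,0,640,400,1
        else: w,hh,f=160,150,4
        cv2.imwrite(f"pics/{tag}_{n}.png",cv2.resize(im[y0:y0+hh,x0:x0+w],None,fx=f,fy=f,interpolation=cv2.INTER_CUBIC))
def cpos():
    p,Rc,s=cur(); M=R.from_euler('z',PSI)*R.from_euler('y',-np.radians(25))
    print('cradle pos',np.round(M.inv().apply(p-CR),2),'tilt err',np.round((Rc.inv()*Rcr()).as_rotvec(),4),'F',np.round(s['contact_force'],1),'Fcr',np.round(M.inv().apply(s['contact_force']),1),'g',round(s['grip_width'],3),'t',s['time_s'])
E
python3 - <<'E'
from plan import *
cpos(); show(["side","top","wrist"],"a1")
E
```

```text
cradle pos [ -5.09  -3.22 159.81] tilt err [-0.0113  0.0023  0.0022] F [ 0.6 -0.6 -1.9] Fcr [-0.3 -0.7 -1.9] g 0.466 t 6.225
```

View pics/a1_side.png

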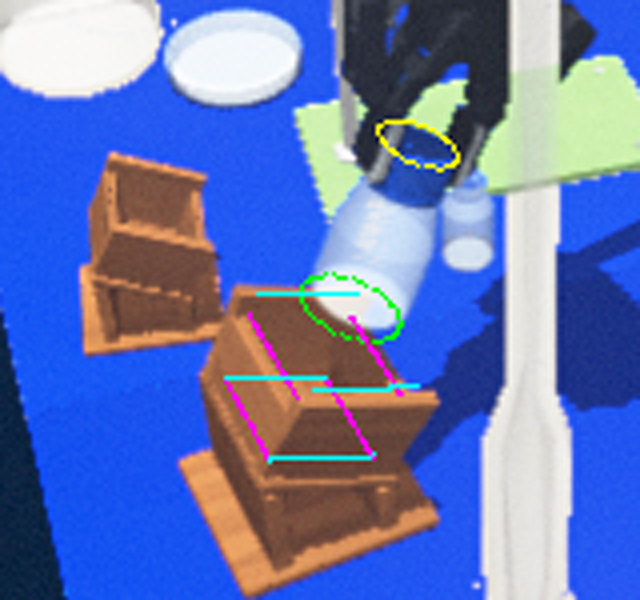

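View pics/a1_top.png

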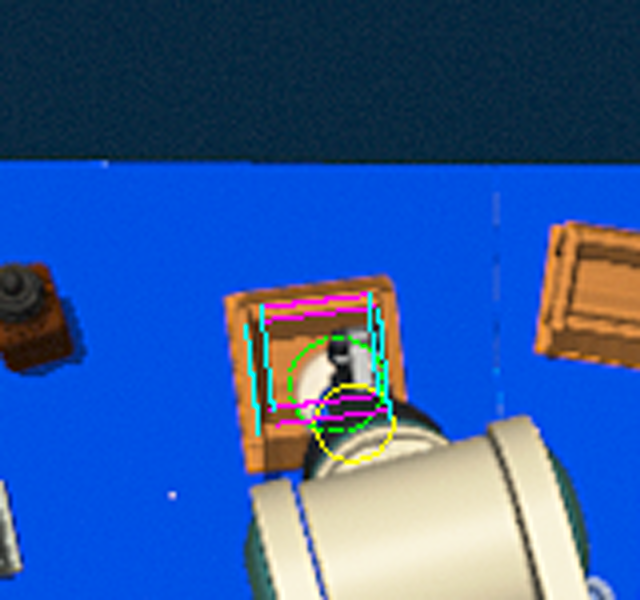

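View pics/a1_wrist.png

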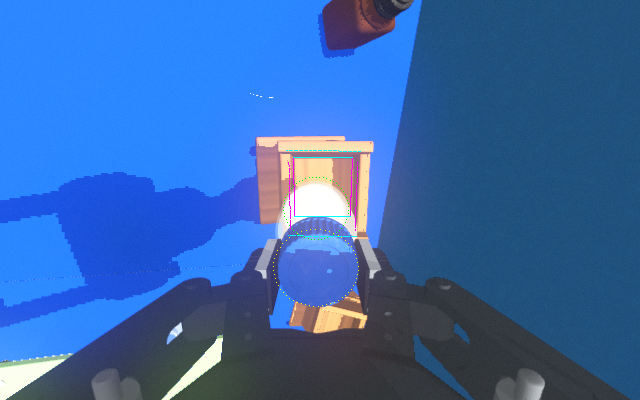

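Run:
```python
import cv2
im=cv2.imread("pics/a1_wrist.png");cv2.imwrite("pics/a1z.png",cv2.resize(im[120:320,230:400],None,fx=4,fy=4,interpolation=0)[:600])
```

```text
(no output)
```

View pics/a1z.png

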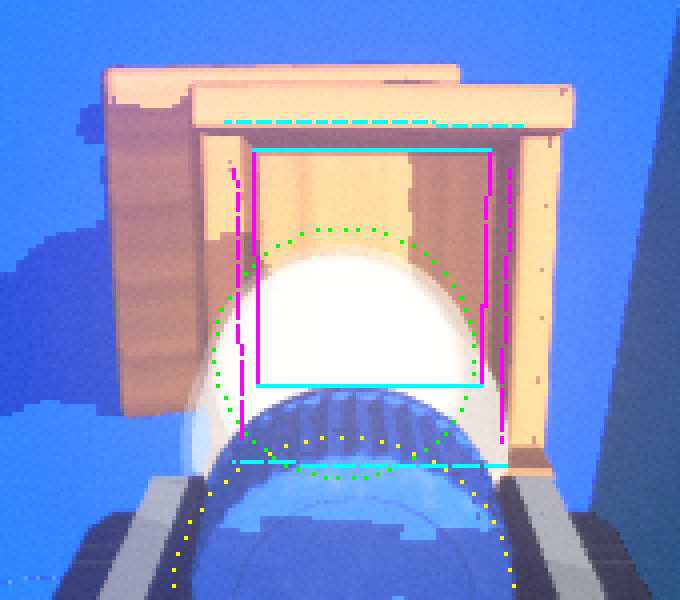

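Emit:
play_rows:
  targets:
    - [-0.011,0.002,0.002,-0.0013,0.006,0,255]
    - [0,0,0,0,0,0.02,255]
    - [0,0,0,0,0,0,255]

```text
time_s: 6.75
eef_pos: [594.3, 176.1, 193.1]
tcp_rot: [1.857, 2.119, 0.467]
contact_force: [-0.5, 0.1, -2.3]
grip_width: 0.468
```

Run:
```python
from plan import *
cpos(); show(["wrist"],"a2")
im=cv2.imread("pics/a2_wrist.png");cv2.imwrite("pics/a2z.png",cv2.resize(im[120:320,230:400],None,fx=4,fy=4,interpolation=0)[:600])
```

```text
cradle pos [  0.25  -4.97 137.89] tilt err [-0.002   0.0009  0.0002] F [-0.5  0.1 -2.3] Fcr [-1.4  0.1 -1.9] g 0.468 t 6.75
```

View pics/a2z.png

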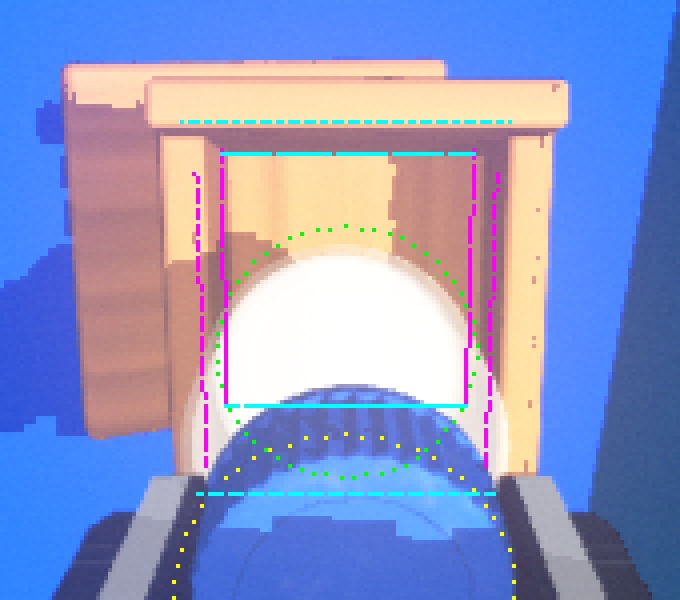

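Run:
```python
from plan import *
n=cw([2.2,-1.5,0]); print(n)
s=open('plan.py').read().replace("CR=np.array([651.2,188.7,68.])",f"CR=np.array([{n[0]:.2f},{n[1]:.2f},{n[2]:.2f}])"); open('plan.py','w').write(s)
```

```text
[653.37395719 187.47547717  68.92976018]
```

Emit:
play_rows:
  targets:
    - [-0.002,0,0,0,0.002,0,255]
    - [0,0,0,0,0,0.01,255]
    - [0,0,0,0,0,0.01,255]
    - [0,0,0,0,0,0,255]

```text
time_s: 7.3
eef_pos: [604.9, 177.6, 177.4]
tcp_rot: [1.854, 2.117, 0.471]
contact_force: [0.0, -0.0, -2.6]
grip_width: 0.467
```

Run:
```python
from plan import *
cpos(); show(["wrist"],"a3")
im=cv2.imread("pics/a3_wrist.png");cv2.imwrite("pics/a3z.png",cv2.resize(im[120:320,230:400],None,fx=4,fy=4,interpolation=0)[:600])
```

```text
cradle pos [  1.13  -3.38 119.21] tilt err [0.0024 0.0005 0.0002] F [ 0.  -0.  -2.6] Fcr [-1.1 -0.  -2.3] g 0.467 t 7.3
```

View pics/a3z.png

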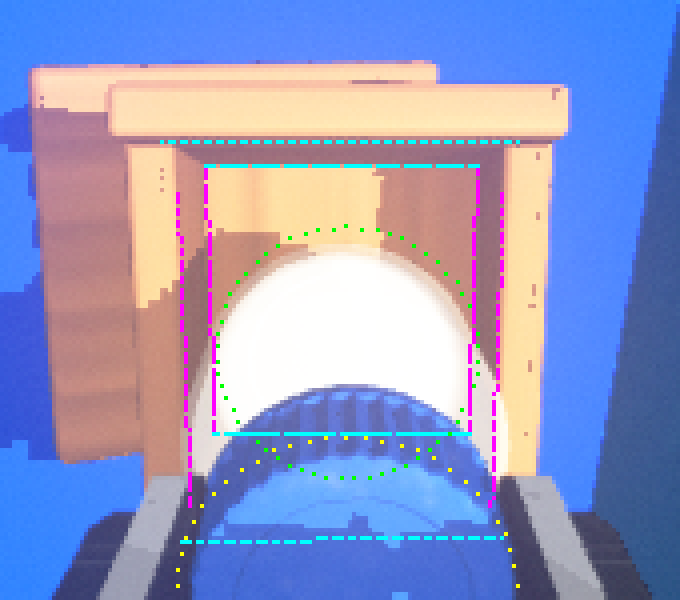

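Emit:
play_rows:
  targets:
    - [0.002,0,0,0,-0.0008,0.009,255]
    - [0,0,0,0,0,0.01,255]
    - [0,0,0,0,0,0.008,255]
    - [0,0,0,0,0,0,255]

```text
time_s: 7.85
eef_pos: [615.7, 179.1, 153.2]
tcp_rot: [1.855, 2.118, 0.47]
contact_force: [0.5, -0.2, -2.4]
grip_width: 0.466
```

Run:
```python
from plan import *
cpos()
```

```text
cradle pos [ 0.77 -3.39 92.6 ] tilt err [0.0012 0.0005 0.0002] F [ 0.5 -0.2 -2.4] Fcr [-0.6 -0.2 -2.4] g 0.466 t 7.85
```

Emit:
play_rows:
  targets:
    - [0,0,0,0,0,0.004,255]
    - [0,0,0,0,0,0,255]

```text
time_s: 8.1
eef_pos: [617.7, 179.4, 150.8]
tcp_rot: [1.854, 2.117, 0.472]
contact_force: [1.6, 0.2, -0.8]
grip_width: 0.464
```

Emit:
play_rows:
  targets:
    - [0,0,0,0,0,0.002,255]
    - [0,0,0,0,0,0,255]

```text
time_s: 8.35
eef_pos: [618.5, 179.5, 149.0]
tcp_rot: [1.854, 2.117, 0.472]
contact_force: [-0.6, -0.4, -1.4]
grip_width: 0.467
```

Run:
```python
from plan import *
cpos()
```

```text
cradle pos [ 1.55 -3.35 87.65] tilt err [0.0031 0.0004 0.0001] F [-0.6 -0.4 -1.4] Fcr [-1.2 -0.3 -0.9] g 0.467 t 8.35
```

Emit:
play_rows:
  targets:
    - [0,0,0,0,0,0.002,255]
    - [0,0,0,0,0,0,255]

```text
time_s: 8.6
eef_pos: [619.3, 179.6, 147.0]
tcp_rot: [1.854, 2.117, 0.472]
contact_force: [-0.1, 0.4, -1.3]
grip_width: 0.468
```

Emit:
play_rows:
  targets:
    - [0,0,0,0,0,0.0015,255]
    - [0,0,0,0,0,0,255]

```text
time_s: 8.85
eef_pos: [620.0, 179.8, 146.4]
tcp_rot: [1.854, 2.116, 0.473]
contact_force: [-3.0, -0.3, 2.7]
grip_width: 0.465
```

Emit:
play_rows:
  targets:
    - [0,0,0,0,0,0.001,255]
    - [0,0,0,0,0,0,255]

```text
time_s: 9.1
eef_pos: [620.2, 179.9, 146.5]
tcp_rot: [1.854, 2.116, 0.473]
contact_force: [-10.2, -0.9, 8.3]
grip_width: 0.464
```

Run:
```python
from plan import *
cpos(); show(["wrist","side"],"a4")
im=cv2.imread("pics/a4_wrist.png");cv2.imwrite("pics/a4z.png",cv2.resize(im[120:320,230:400],None,fx=4,fy=4,interpolation=0)[:600])
```

```text
cradle pos [ 2.08 -3.15 84.59] tilt err [0.0035 0.0001 0.0002] F [-10.2  -0.9   8.3] Fcr [-5.8  0.5 11.8] g 0.464 t 9.1
```

View pics/a4z.png

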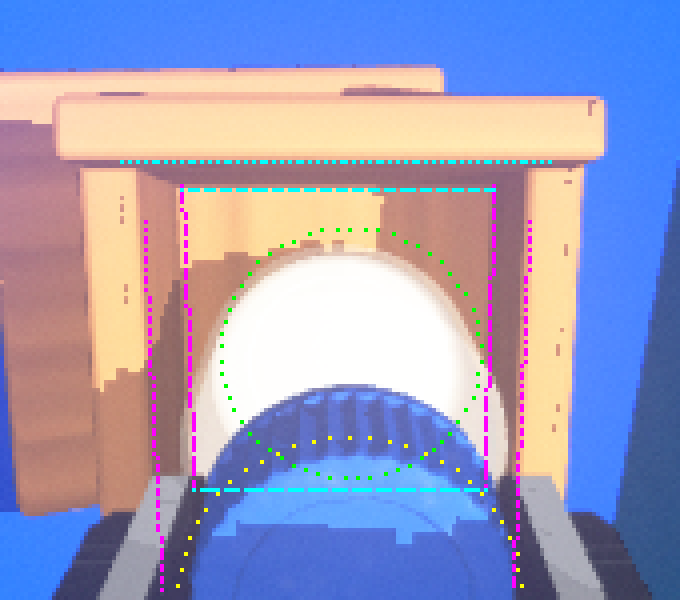

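View pics/a4_side.png

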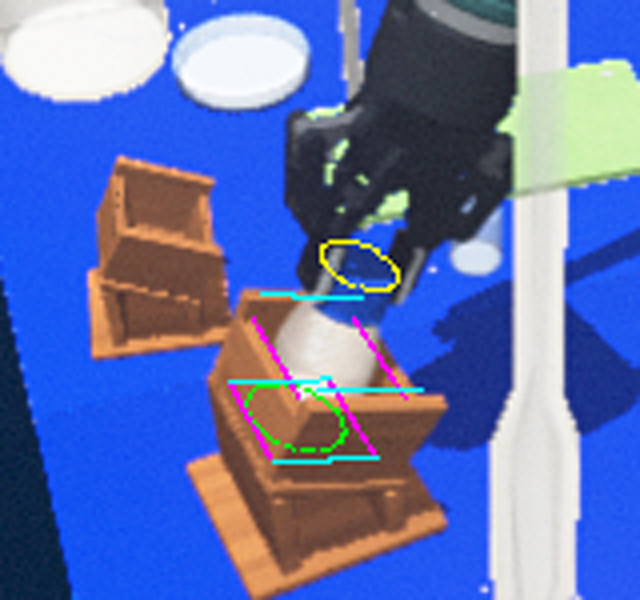

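Emit:
play_rows:
  targets:
    - [0,0,0,0,-0.002,-0.0015,255]
    - [0,0,0,0,-0.002,0,255]
    - [0,0,0,0,0,0,200]
    - [0,0,0,0,0,0,60]
    - [0,0,0,0,0,0,0]
    - [0,0,0,0,0,0,0]
    - [0,0,0,0,0,0,0]
    - [0,0,0,0,0,-0.01,0]
    - [0,0,0,0,0,-0.03,0]
    - [0,0,0,0,0,-0.04,0]

```text
time_s: 10.45
eef_pos: [581.5, 174.6, 217.5]
tcp_rot: [1.855, 2.117, 0.471]
contact_force: [0.1, -0.2, 0.3]
grip_width: 1.001
```

Run:
```python
from plan import *
cpos(); show(["wrist","side"],"a5")
im=cv2.imread("pics/a5_wrist.png");cv2.imwrite("pics/a5z.png",cv2.resize(im[120:320,230:400],None,fx=4,fy=4,interpolation=0)[:600])
```

```text
cradle pos [ -3.29  -3.36 165.43] tilt err [0.0016 0.0005 0.0001] F [ 0.1 -0.2  0.3] Fcr [ 0.2 -0.2  0.3] g 1.001 t 10.45
```

View pics/a5z.png

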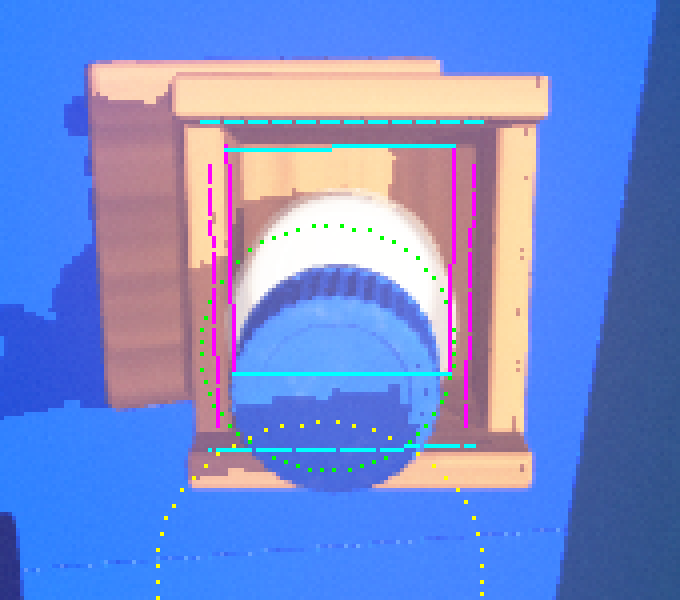

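View pics/a5_side.png

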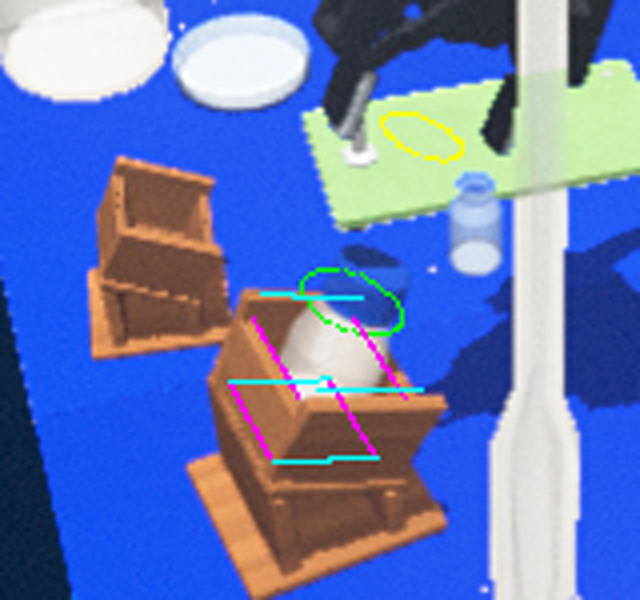

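Run:
```python
from fit import *
for n in("top","side"):
    i,d=load(n);P=cloud(i,d,np.ones_like(d,bool))
    m=(P[:,0]>420)&(P[:,0]<660)&(P[:,1]>445)&(P[:,1]<640)&(P[:,2]>40); Q=P[m]
    for y0 in range(440,640,20):
        q=Q[(Q[:,1]>=y0)&(Q[:,1]<y0+20)]
        if len(q): print(n,y0,len(q),np.round(q.min(0)),np.round(q.max(0)))
from plan import *
rows([530,395,225],Rdown(.25),6)
```

```text
top 540 1 [608. 560. 282.] [608. 560. 282.]
top 560 722 [549. 561.  66.] [660. 580. 429.]
top 580 845 [528. 580.  65.] [660. 600. 431.]
top 600 1337 [515. 600.  65.] [660. 620. 503.]
top 620 779 [506. 620.  64.] [660. 640. 284.]
side 440 15 [545. 445. 106.] [557. 448. 114.]
side 560 639 [557. 563.  69.] [659. 580. 429.]
side 580 1287 [555. 580.  68.] [660. 600. 429.]
side 600 1474 [543. 600.  67.] [660. 620. 500.]
side 620 916 [505. 620.  66.] [660. 640. 281.]
[0.0747, 0.0043, -0.0193] [0.0375, -0.0035, -0.0019]
[0.0747, 0.0043, -0.0193] [0.0375, -0.0029, -0.0015]
[0.0747, 0.0043, -0.0193] [0.0376, -0.0023, -0.0011]
[0.0747, 0.0043, -0.0193] [0.0376, -0.0016, -0.0008]
[0.0747, 0.0043, -0.0193] [0.0377, -0.0009, -0.0006]
[0.0747, 0.0043, -0.0193] [0.0377, -0.0002, -0.0004]
```

Emit:
play_rows:
  targets:
    - [0.0747,0.0043,-0.0193,0.0375,-0.0035,-0.0019,0]
    - [0.0747,0.0043,-0.0193,0.0375,-0.0029,-0.0015,0]
    - [0.0747,0.0043,-0.0193,0.0376,-0.0023,-0.0011,0]
    - [0.0747,0.0043,-0.0193,0.0376,-0.0016,-0.0008,0]
    - [0.0747,0.0043,-0.0193,0.0377,-0.0009,-0.0006,0]
    - [0.0747,0.0043,-0.0193,0.0377,0,0,0]
    - [0,0,0,0,0,0,0]
    - [0,0,0,0,0,0,0]

```text
time_s: 11.55
eef_pos: [529.7, 394.1, 217.8]
tcp_rot: [-1.925, -2.476, 0.011]
contact_force: [0.1, 0.2, 0.3]
grip_width: 0.998
```

```bash
cat >> plan.py <<'E'
def wedgepts():
    e=[];s=np.linspace(0,1,30)
    V=np.array([[x,y,z] for z,ys in((35,(-7,14)),(105,(-7,28))) for x,y in((-20,ys[0]),(20,ys[0]),(20,ys[1]),(-20,ys[1]))],float)
    for a,b in[(0,1),(1,2),(2,3),(3,0),(4,5),(5,6),(6,7),(7,4),(0,4),(1,5),(2,6),(3,7)]: e.append(V[a]+(V[b]-V[a])*s[:,None])
    return np.concatenate(e)
E
python3 - <<'E'
from plan import *
print(cur()[0])
i=vision.camera_info("wrist");im,d=vision.get_image("wrist");cv2.imwrite("pics/w5.png",im);np.save("pics/w5.npy",d)
W=R.from_euler('z',.25).apply(wedgepts())+[544,414,10]
for u in proj(i,W): cv2.circle(im,tuple(int(round(a)) for a in u),0,(0,255,0),-1)
c=proj(i,[[544,420,80]])[0].astype(int);print(c)
x0=max(c[0]-110,0);y0=max(c[1]-95,0)
cv2.imwrite("pics/w5o.png",cv2.resize(im[y0:y0+190,x0:x0+220],None,fx=3,fy=3,interpolation=0))
for n,z in(("wedge_head",115),("rest",0),("wedge",10)):
    for q in finder.pinpoint("wrist",n): print(n,q['score'],q['centre'],onz(i,q['centre'],z))
E
```

```text
[529.67670924 394.11373611 217.78398817]
[338 173]
wedge_head 0.86 [337.3, 168.8] [[538.15830443 429.05358393 115.        ]]
wedge 0.62 [336.1, 171.7] [[547.89862694 412.06030876  10.        ]]
```

View pics/w5o.png

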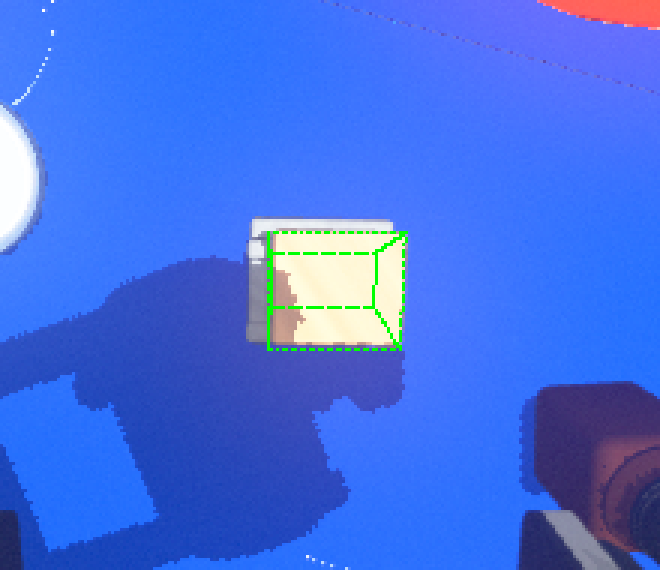

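Run:
```python
from plan import *
delta([542,422,150],Rdown(.25)); delta([542,422,78],Rdown(.25)); print(cur()[2]['q'])
```

```text
turn(tool) [-0.0081 -0.0004 -0.0015] | 0.008 shift in cur tool [0.0244 0.0194 0.0686] in final tool [0.0244 0.0189 0.0687] n 1.2
turn(tool) [-0.0081 -0.0004 -0.0015] | 0.008 shift in cur tool [0.0244 0.02   0.1406] in final tool [0.0244 0.0189 0.1407] n 2.3
[0.58187499 0.45210807 0.95660045 0.00302459 1.7404335  0.33387722]
```

Emit:
play_rows:
  targets:
    - [-0.008,0,0,0.0244,0.019,0.03,0]
    - [0,0,0,0,0,0.039,0]
    - [0,0,0,0,0,0,0]
    - [0,0,0,0,0,0,0]

```text
time_s: 12.25
eef_pos: [542.2, 422.7, 151.2]
tcp_rot: [1.928, 2.48, 0.003]
contact_force: [0.6, 0.4, 0.7]
grip_width: 1.002
```

Run:
```python
from plan import *
print(cur()[0])
delta([542,422,78],Rdown(.25))
i=vision.camera_info("wrist");im,d=vision.get_image("wrist")
W=R.from_euler('z',.25).apply(wedgepts())+[544,414,10]
for u in proj(i,W): cv2.circle(im,tuple(int(round(a)) for a in u),0,(0,255,0),-1)
cv2.imwrite("pics/w6.png",im)
```

```text
[542.23550729 422.66307052 151.22783997]
turn(tool) [ 0.0014 -0.0011 -0.001 ] | 0.002 shift in cur tool [-0.0007 -0.0005  0.0732] in final tool [-0.0006 -0.0004  0.0732] n 1.2
```

View pics/w6.png

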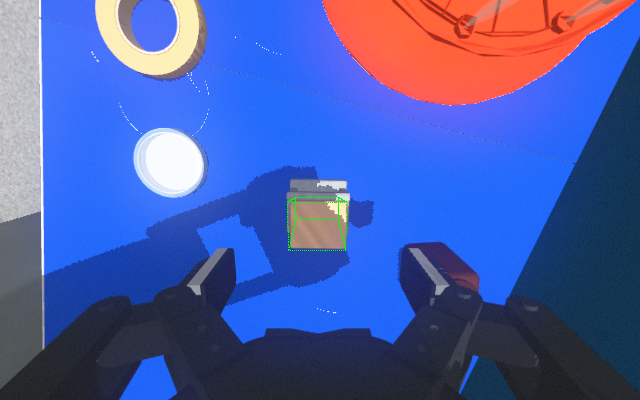

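Emit:
play_rows:
  targets:
    - [0,0,0,0,0,0.037,0]
    - [0,0,0,0,0,0.036,0]
    - [0,0,0,0,0,0,0]
    - [0,0,0,0,0,0,255]
    - [0,0,0,0,0,0,255]
    - [0,0,0,0,0,0,255]
    - [0,0,0,0,0,0,255]
    - [0,0,0,0,0,0,255]
  force: 80

```text
time_s: 13.3
eef_pos: [542.4, 423.4, 78.4]
tcp_rot: [1.927, 2.48, 0.004]
contact_force: [-1.0, -0.5, 6.9]
grip_width: 0.458
```

Run:
```python
from plan import *
print(cur()[0],cur()[2]['grip_width'],R.from_rotvec([0,0,0]) and (Rdown(.25).inv()*cur()[1]).as_rotvec())
```

```text
[542.37924593 423.36737233  78.35137982] 0.45785845171858414 [-0.00226387  0.00138846  0.0003825 ]
```

Emit:
play_rows:
  targets:
    - [0,0,0,0,0,-0.02,255]
    - [0,0,0,0,0,-0.04,255]
    - [0,0,0,0,0,-0.045,255]
    - [0,0,0,0,0,-0.04,255]
    - [0,0,0,0,0,0,255]

```text
time_s: 13.92
eef_pos: [542.7, 423.6, 227.3]
tcp_rot: [1.926, 2.479, 0.013]
contact_force: [0.9, 0.8, -0.5]
grip_width: 0.46
```

Run:
```python
from plan import *
print(cur()[0],cur()[2]['grip_width'])
rows(cw([-2,41,175]),Rcr(),7)
im,d=vision.get_image("side");cv2.imwrite("pics/s7.png",cv2.resize(im[130:310,240:420],None,fx=3,fy=3))
```

```text
[542.68375877 423.61516602 227.2835082 ] 0.4595792869058074
[-0.0612, -0.0042, 0.0164] [-0.0295, -0.0031, -0.0]
[-0.0612, -0.0042, 0.0164] [-0.0296, -0.0026, -0.0001]
[-0.0612, -0.0042, 0.0164] [-0.0296, -0.0021, -0.0001]
[-0.0612, -0.0042, 0.0164] [-0.0296, -0.0016, -0.0001]
[-0.0612, -0.0042, 0.0164] [-0.0296, -0.0011, -0.0001]
[-0.0612, -0.0042, 0.0164] [-0.0297, -0.0006, 0.0]
[-0.0612, -0.0042, 0.0164] [-0.0297, -0.0001, 0.0001]
```

View pics/s7.png

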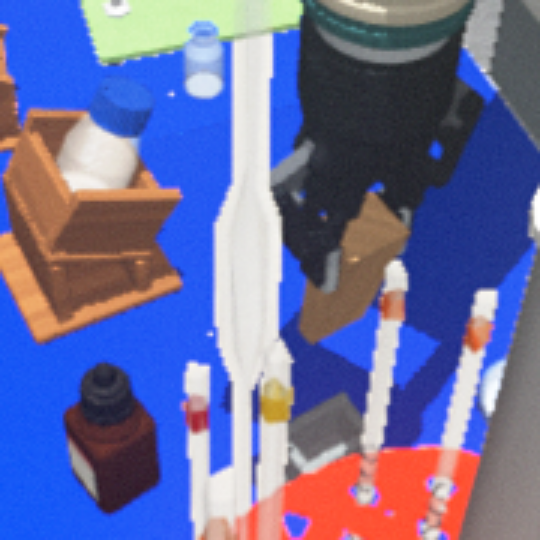

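Emit:
play_rows:
  targets:
    - [-0.0612,-0.0042,0.0164,-0.0295,-0.0031,0,255]
    - [-0.0612,-0.0042,0.0164,-0.0296,-0.0026,0,255]
    - [-0.0612,-0.0042,0.0164,-0.0296,-0.0021,0,255]
    - [-0.0612,-0.0042,0.0164,-0.0296,-0.0016,0,255]
    - [-0.0612,-0.0042,0.0164,-0.0296,-0.0011,0,255]
    - [-0.0612,-0.0042,0.0164,-0.0297,-0.0006,0,255]
    - [-0.0612,-0.0042,0.0164,-0.0297,0,0,255]
    - [0,0,0,0,0,0,255]
    - [0,0,0,0,0,0,255]

```text
time_s: 15.1
eef_pos: [571.6, 217.7, 220.2]
tcp_rot: [1.859, 2.124, 0.455]
contact_force: [-0.0, 0.0, -1.3]
grip_width: 0.456
```

```bash
cat >> plan.py <<'E'
def showw(names,tag,off=(-9.5,0,68.4),bottle=None):
    for n in names:
        p,Rc,_=cur();i=vision.camera_info(n);im,d=vision.get_image(n);np.save(f"pics/{tag}_{n}.npy",d);cv2.imwrite(f"pics/{tag}_{n}_raw.png",im)
        w=wedgepts(); w2=w.copy(); m=np.isclose(w[:,2],35); 
        # wedge->tool: tool x=wy, tool y=wx, tool z=-wz
        W=p+Rc.apply(np.array(off)+np.c_[w[:,1],w[:,0],-w[:,2]])
        s=np.linspace(-1,1,40)
        D=[(W,(0,255,0))]
        for y,z in((-34,0),(-34,60),(33,0),(45,60)): D.append((cw(np.c_[s*32,s*0+y,s*0+z]),(255,255,0)))
        for x,z in((32,0),(32,45),(-32,0),(-32,45)): D.append((cw(np.c_[s*0+x,s*33.5,s*0+z]),(255,0,255)))
        t=np.linspace(0,6.28,80)
        if bottle is not None:
            for z,ra in((105,21),(81,21)): D.append((cw(np.c_[bottle[0]+ra*np.cos(t),bottle[1]+ra*np.sin(t),t*0+z]),(0,255,255)))
        for Q,c in D:
            for u in proj(i,Q): cv2.circle(im,tuple(int(round(a)) for a in u),0,c,-1)
        c=proj(i,cw([[0,10,60]]))[0].astype(int); w_,h_,f=(200,160,4) if n!="wrist" else (260,200,3)
        x0=int(np.clip(c[0]-w_//2,0,640-w_));y0=int(np.clip(c[1]-h_//2,0,400-h_))
        cv2.imwrite(f"pics/{tag}_{n}.png",cv2.resize(im[y0:y0+h_,x0:x0+w_],None,fx=f,fy=f,interpolation=0)[:600,:800])
E
python3 - <<'E'
from plan import *
cpos(); showw(["side","wrist"],"b1",bottle=[-4,-4.5])
E
```

```text
cradle pos [ -5.91  40.76 169.65] tilt err [-0.0104  0.0036  0.0021] F [-0.   0.  -1.3] Fcr [-0.6  0.  -1.2] g 0.456 t 15.1
```

View pics/b1_side.png

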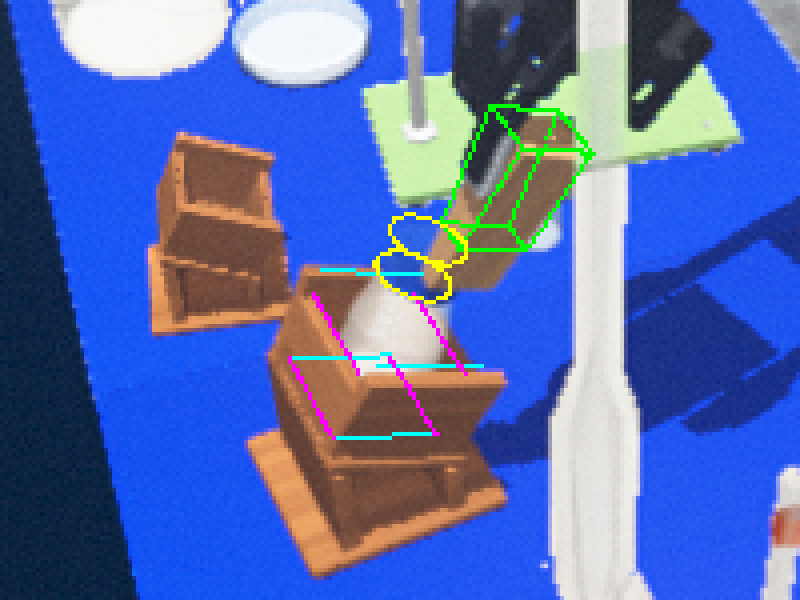

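View pics/b1_wrist.png

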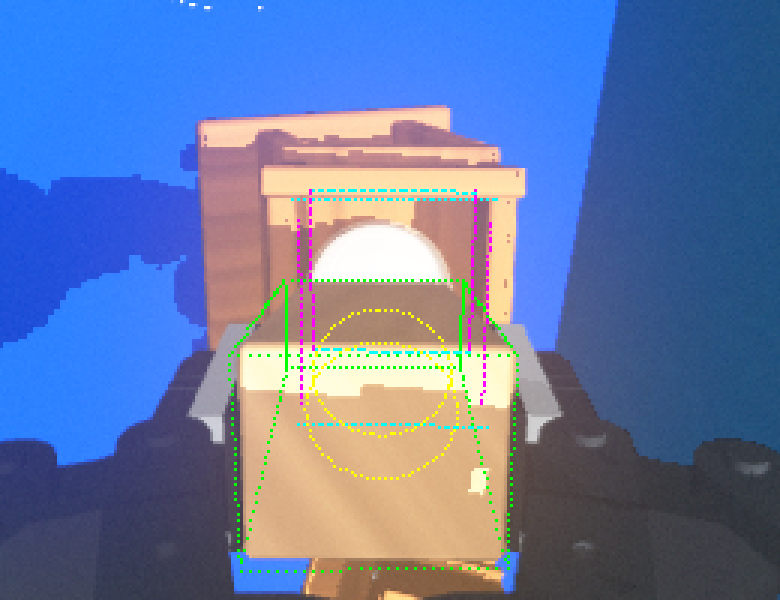

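Emit:
play_rows:
  targets:
    - [-0.01,0.0036,0.002,0,0.0039,0,255]
    - [0,0,0,0,0,0.03,255]
    - [0,0,0,0,0,0,255]
    - [0,0,0,0,0,0,255]

```text
time_s: 15.7
eef_pos: [588.2, 219.7, 196.0]
tcp_rot: [1.855, 2.117, 0.471]
contact_force: [0.0, -0.2, -0.4]
grip_width: 0.458
```

Run:
```python
from plan import *
cpos(); showw(["side","top","wrist"],"b2",off=(-9.5,0,70),bottle=[-4,-4.5])
```

```text
cradle pos [ -1.01  40.54 140.71] tilt err [0.002  0.0001 0.0002] F [ 0.  -0.2 -0.4] Fcr [-0.2 -0.2 -0.4] g 0.458 t 15.7
```

View pics/b2_side.png

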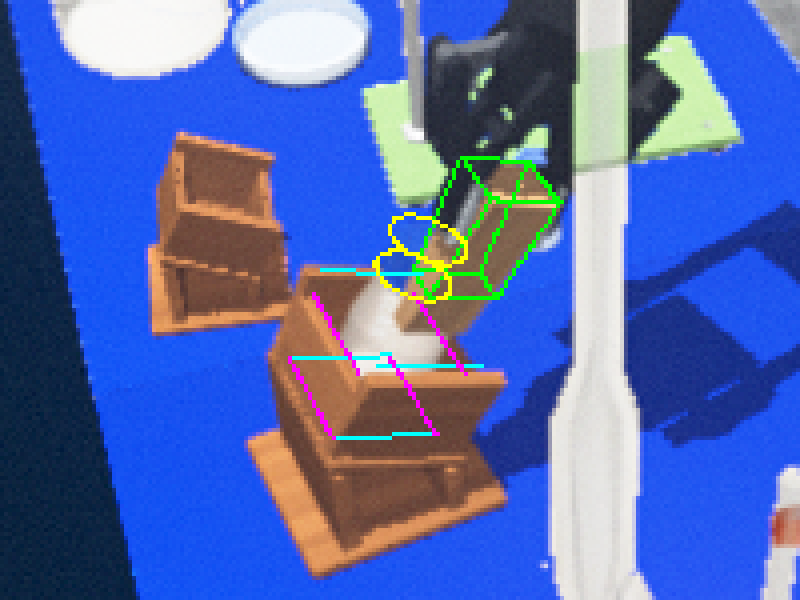

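View pics/b2_wrist.png

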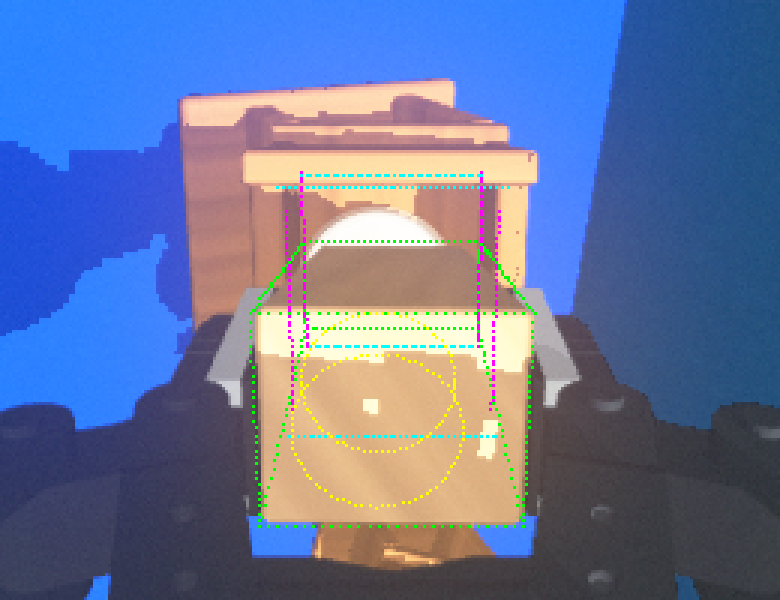

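View pics/b2_top.png

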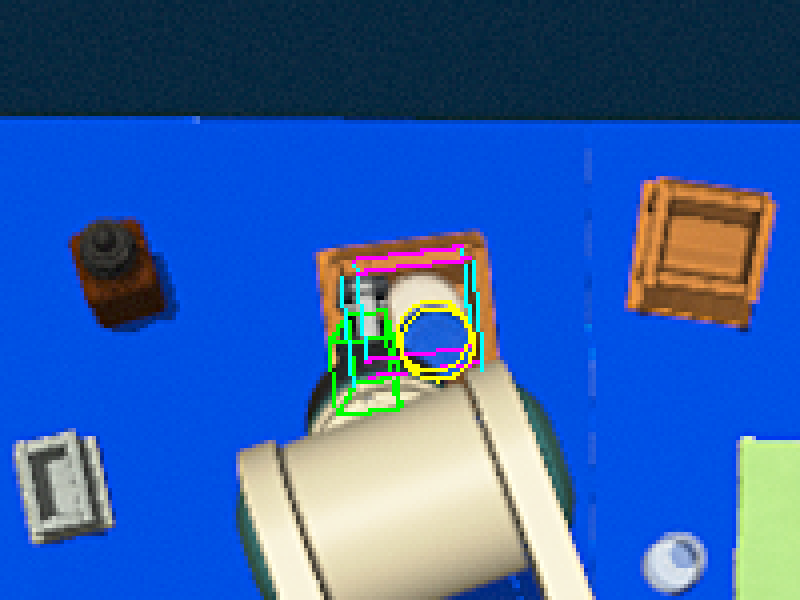

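Emit:
play_rows:
  targets:
    - [0.002,0,0,0,-0.001,0.012,255]
    - [0,0,0,0,0,0.012,255]
    - [0,0,0,0,0,0.006,255]
    - [0,0,0,0,0,0,255]

```text
time_s: 16.35
eef_pos: [600.1, 223.8, 167.9]
tcp_rot: [1.856, 2.121, 0.477]
contact_force: [-0.2, 10.1, 1.3]
grip_width: 0.46
```

Run:
```python
from plan import *
cpos(); showw(["side"],"b3",off=(-9.5,0,70),bottle=[-4,-4.5])
```

```text
cradle pos [ -1.68  43.04 110.02] tilt err [ 0.0019 -0.0052 -0.0001] F [-0.2 10.1  1.3] Fcr [ 1.6 10.   0.7] g 0.46 t 16.35
```

View pics/b3_side.png

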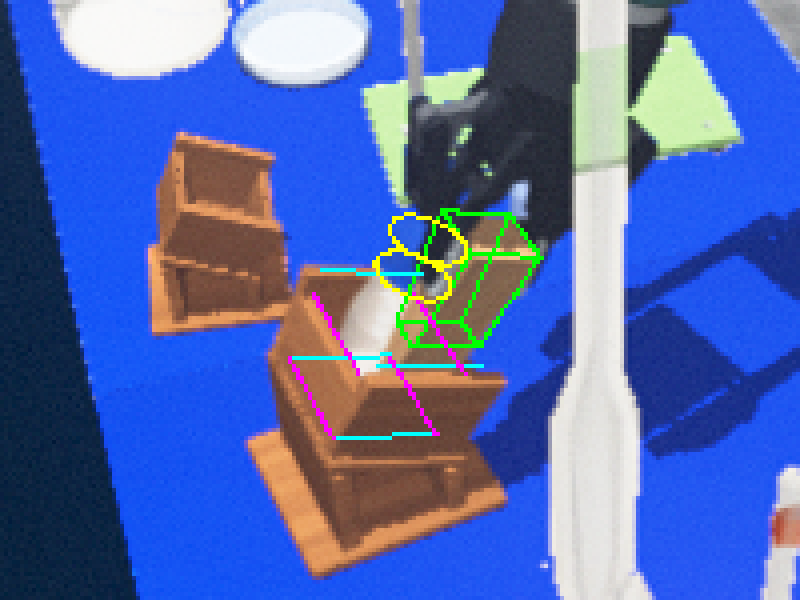

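```bash
sed -i 's/for z,ys in((35,(-7,14)),(105,(-7,28)))/for z,ys in((0,(-7,7)),(105,(-7,28)))/' plan.py
python3 - <<'E'
from plan import *
cpos(); showw(["side","wrist"],"b4",off=(-9.5,0,70),bottle=[-4,-4.5])
E
```

```text
cradle pos [ -1.66  43.01 110.17] tilt err [ 0.0019 -0.0052 -0.0001] F [-0.3  9.7  0.6] Fcr [1.2 9.7 0.2] g 0.458 t 16.4
```

View pics/b4_side.png

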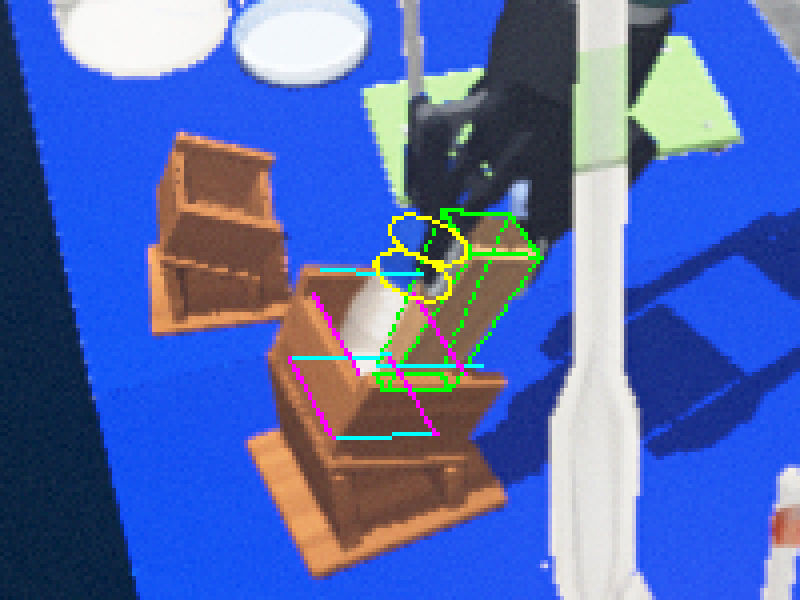

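View pics/b4_wrist.png

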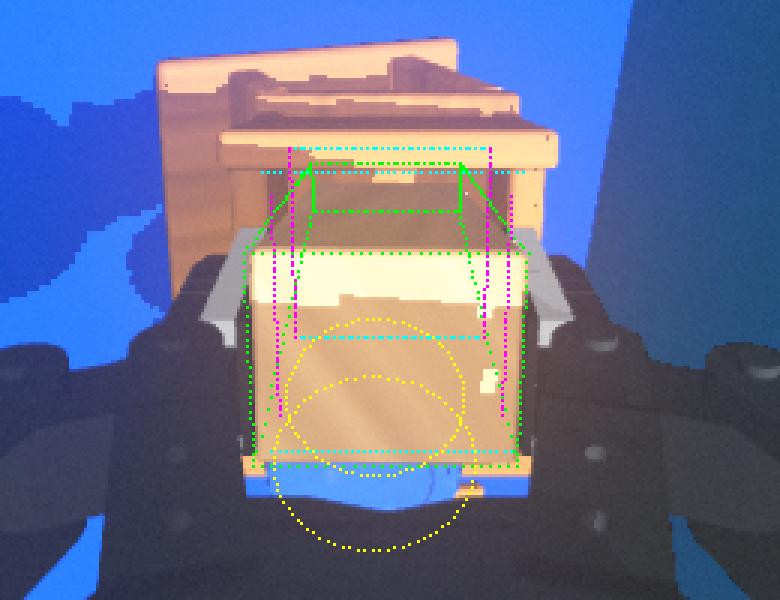

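Emit:
play_rows:
  targets:
    - [0,-0.003,0,0.002,0,0,255]
    - [0,0,0,0,0,0,255]

```text
time_s: 16.75
eef_pos: [599.9, 224.7, 167.8]
tcp_rot: [1.855, 2.118, 0.471]
contact_force: [1.4, 5.8, 0.0]
grip_width: 0.455
```

Run:
```python
from plan import *
cpos()
```

```text
cradle pos [ -1.83  43.91 109.93] tilt err [0.0014 0.0003 0.0002] F [1.4 5.8 0. ] Fcr [ 2.   5.6 -0.9] g 0.455 t 16.75
```

Emit:
play_rows:
  targets:
    - [0,0,0,0.0015,0,0,255]
    - [0,0,0,0,0,0,255]

```text
time_s: 17.0
eef_pos: [599.5, 225.0, 167.5]
tcp_rot: [1.856, 2.117, 0.467]
contact_force: [2.0, 3.9, -0.1]
grip_width: 0.458
```

Run:
```python
from plan import *
cpos()
```

```text
cradle pos [ -2.25  44.28 109.86] tilt err [ 0.      0.0024 -0.    ] F [ 2.   3.9 -0.1] Fcr [ 2.2  3.6 -1.2] g 0.458 t 17.0
```

Run:
```python
from plan import *
im=cv2.imread("pics/s7.png"); im=cv2.resize(im,None,fx=2,fy=2,interpolation=0)[:620,:620]
i=vision.camera_info("side")
t=np.linspace(0,6.28,120);s=np.linspace(-1,1,60)
def dr(P,c):
    for u in proj(i,P):
        q=(u+.5-[240,130])*6; cv2.circle(im,tuple(int(round(a)) for a in q),1,c,-1)
for by,col in((-4.5,(0,255,255)),(0,(0,255,0))):
    for z,ra in((105,21),(81,21),(0,28)): dr(cw(np.c_[-4+ra*np.cos(t),by+ra*np.sin(t),t*0+z]),col)
for y,z in((-34,0),(-34,60),(-44,60),(33,0),(45,60),(55,60)): dr(cw(np.c_[s*42,s*0+y,s*0+z]),(255,255,0))
cv2.imwrite("pics/s7o.png",im[:600])
im=cv2.imread("pics/b2_top_raw.png");i2=vision.camera_info("top")
c=proj(i2,cw([[0,0,60]]))[0].astype(int);x0,y0=c-40
im=cv2.resize(im[y0:y0+80,x0:x0+90],None,fx=7,fy=7,interpolation=0)
i=i2
def dr(P,cc):
    for u in proj(i,P):
        q=(u+.5-[x0,y0])*7; cv2.circle(im,tuple(int(round(a)) for a in q),1,cc,-1)
for by,col in((-4.5,(0,255,255)),(0,(0,255,0))):
    for z,ra in((105,21),): dr(cw(np.c_[-4+ra*np.cos(t),by+ra*np.sin(t),t*0+z]),col)
for y,z in((-34,0),(-34,60),(-44,60),(33,0),(45,60),(55,60)): dr(cw(np.c_[s*42,s*0+y,s*0+z]),(255,255,0))
cv2.imwrite("pics/t2o.png",im)
```

```text
(no output)
```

View pics/s7o.png

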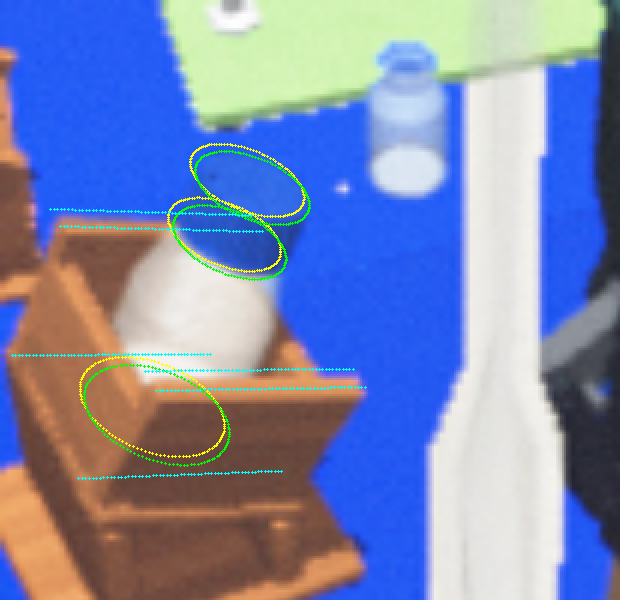

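View pics/t2o.png

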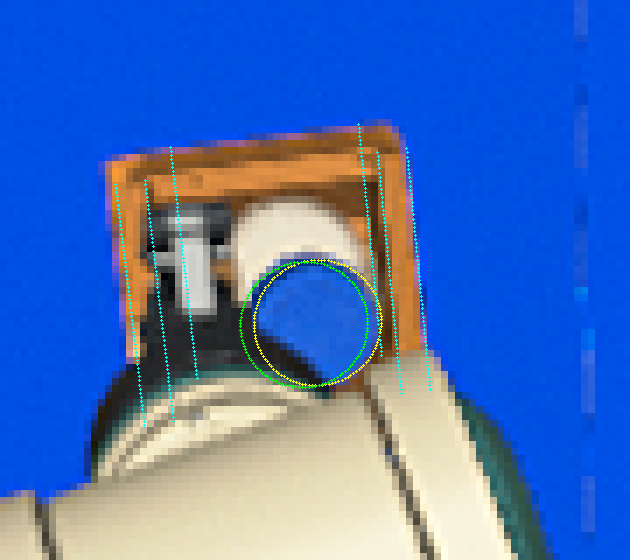

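```bash
python3 - <<'E'
from plan import *
n=cw([0,2.4,0]); s=open('plan.py').read().replace("CR=np.array([653.37,187.48,68.93])",f"CR=np.array([{n[0]:.2f},{n[1]:.2f},{n[2]:.2f}])"); open('plan.py','w').write(s); print(n)
E
python3 - <<'E'
from plan import *
cpos(); s=cur()[2]; Rc=cur()[1]; print('tool F',np.round(Rc.inv().apply(s['contact_force']),2),'tool M',np.round(Rc.inv().apply(s['moment']),3))
showw(["side","top"],"b5",off=(-9.5,0,70),bottle=[-4,-6])
im=cv2.imread("pics/b5_side_raw.png"); cv2.imwrite("pics/b5sr.png",cv2.resize(im[130:250,240:370],None,fx=5,fy=5,interpolation=0))
E
```

```text
[653.05411919 189.85912154  68.93      ]
cradle pos [ -2.25  41.88 109.85] tilt err [ 0.      0.0024 -0.    ] F [ 2.   3.9 -0.1] Fcr [ 2.2  3.6 -1.2] g 0.458 t 17.0
tool F [3.57 2.21 1.16] tool M [-0.185  0.927 -0.009]
```

View pics/b5sr.png

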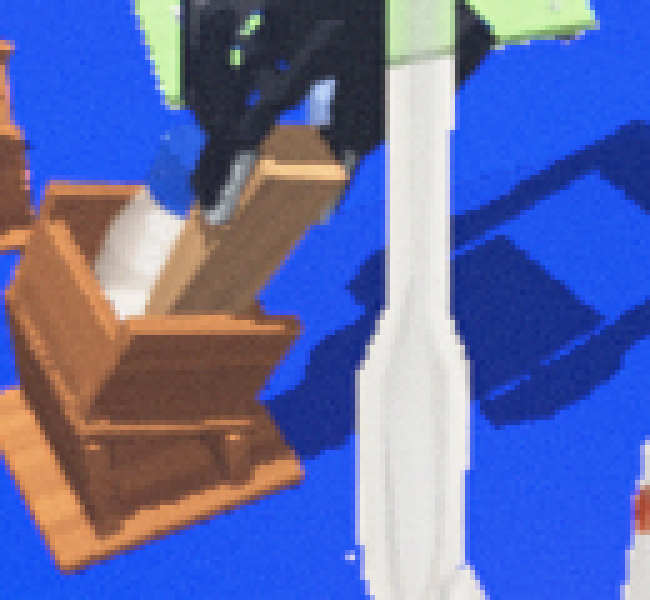

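View pics/b5_side.png

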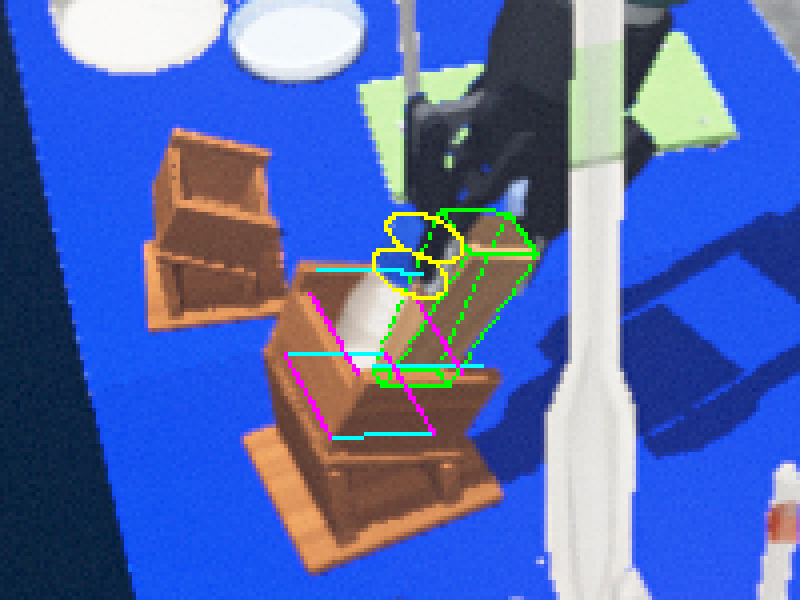

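View pics/b5_top.png

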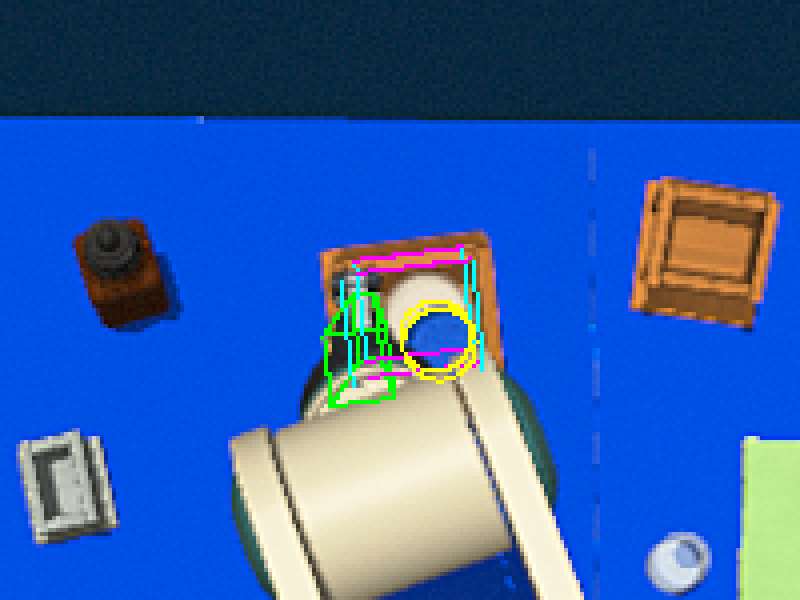

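Emit:
play_rows:
  targets:
    - [0,0,0,0,0,0.004,255]
    - [0,0,0,0,0,0,255]

```text
time_s: 17.35
eef_pos: [601.0, 225.1, 163.9]
tcp_rot: [1.856, 2.117, 0.467]
contact_force: [0.9, 5.5, 1.3]
grip_width: 0.46
```

```bash
cat >> plan.py <<'E'
def fm():
    cpos(); p,Rc,s=cur(); print('tool F',np.round(Rc.inv().apply(s['contact_force']),1),'tool M',np.round(Rc.inv().apply(s['moment']),2))
E
python3 -c "
from plan import *
fm()"
```

```text
cradle pos [ -2.43  41.83 105.94] tilt err [-0.0005  0.0022 -0.0002] F [0.9 5.5 1.3] Fcr [2.  5.3 0.5] g 0.46 t 17.35
tool F [ 5.3  2.  -0.5] tool M [0.04 1.25 0.01]
```

Emit:
play_rows:
  targets:
    - [0,0,0,0,0,0.004,255]
    - [0,0,0,0,0,0.004,255]
    - [0,0,0,0,0,0,255]

```text
time_s: 17.73
eef_pos: [604.1, 225.6, 156.4]
tcp_rot: [1.856, 2.118, 0.466]
contact_force: [-0.2, 5.1, -0.0]
grip_width: 0.457
```

```bash
python3 -c "
from plan import *
fm()"
```

```text
cradle pos [-2.69 41.9  97.82] tilt err [-0.0011  0.0021 -0.0002] F [-0.2  5.1 -0. ] Fcr [ 0.4  5.1 -0.3] g 0.457 t 17.725
tool F [5.1 0.4 0.2] tool M [ 0.07  1.31 -0.07]
```

Emit:
play_rows:
  targets:
    - [0,0,0,0,0,0.004,255]
    - [0,0,0,0,0,0.003,255]
    - [0,0,0,0,0,0,255]

```text
time_s: 18.1
eef_pos: [607.4, 225.6, 152.3]
tcp_rot: [1.855, 2.116, 0.468]
contact_force: [-8.4, 1.5, 10.4]
grip_width: 0.458
```

```bash
python3 -c "
from plan import *
fm()"
```

```text
cradle pos [-1.51 41.47 92.72] tilt err [ 0.0007  0.0028 -0.0004] F [-8.4  1.5 10.4] Fcr [-3.   2.6 12.8] g 0.458 t 18.1
tool F [  2.6  -3.  -12.8] tool M [ 0.82  0.83 -0.02]
```

Emit:
play_rows:
  targets:
    - [0,0,0,-0.001,0,0.002,255]
    - [0,0,0,0,0,0,255]

```text
time_s: 18.35
eef_pos: [608.3, 225.4, 151.7]
tcp_rot: [1.855, 2.116, 0.47]
contact_force: [-13.6, 3.0, 15.8]
grip_width: 0.457
```

```bash
python3 -c "
from plan import *
fm()"
```

```text
cradle pos [-0.97 41.11 91.81] tilt err [ 0.0017  0.0015 -0.0005] F [-13.6   3.   15.8] Fcr [-5.2  4.8 19.9] g 0.457 t 18.35
tool F [  4.7  -5.1 -19.9] tool M [ 1.38  1.29 -0.05]
```

Emit:
play_rows:
  targets:
    - [0,0,0,-0.001,-0.002,0.002,255]
    - [0,0,0,0,0,0,255]

```text
time_s: 18.6
eef_pos: [608.5, 225.2, 151.3]
tcp_rot: [1.853, 2.114, 0.476]
contact_force: [-13.1, 3.8, 19.7]
grip_width: 0.46
```

```bash
python3 -c "
from plan import *
fm(); showw(['side','top','wrist'],'c1',off=(-9.5,0,69),bottle=[-4,-6])
im=cv2.imread('pics/c1_side_raw.png'); cv2.imwrite('pics/c1sr.png',cv2.resize(im[130:250,240:370],None,fx=5,fy=5,interpolation=0))"
```

```text
cradle pos [-1.05 40.86 91.35] tilt err [ 0.0062 -0.0002 -0.0007] F [-13.1   3.8  19.7] Fcr [-3.   5.5 23.2] g 0.46 t 18.6
tool F [  5.5  -2.8 -23.2] tool M [ 0.92  1.67 -0.04]
```

View pics/c1sr.png

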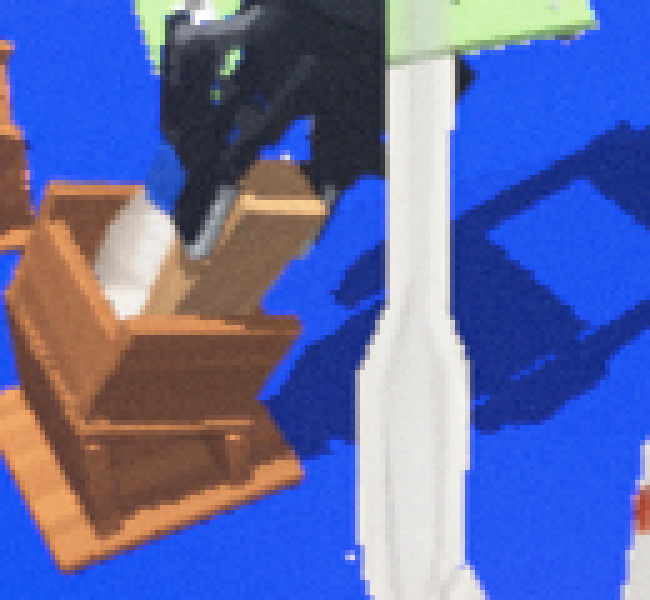

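View pics/c1_wrist.png

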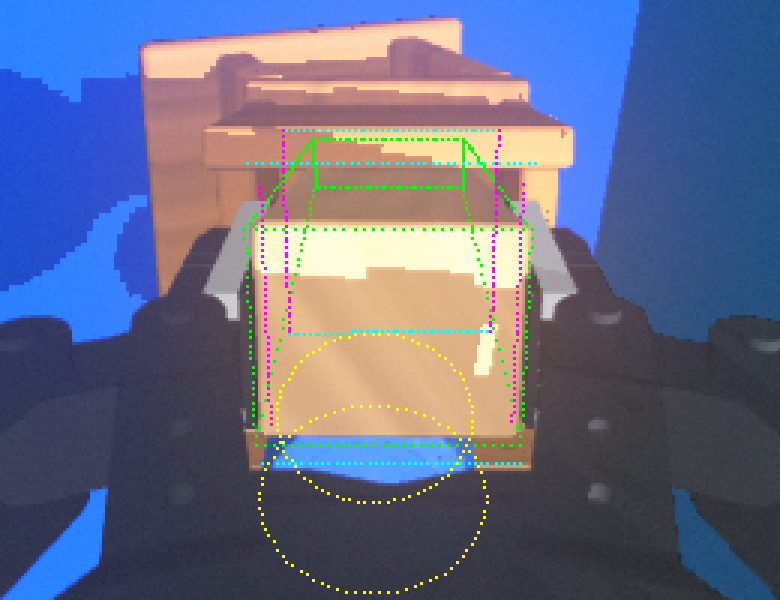

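Emit:
play_rows:
  targets:
    - [0,0,0,0,0,0,200]
    - [0,0,0,0,0,0,60]
    - [0,0,0,0,0,0,0]
    - [0,0,0,0,0,0,0]
    - [0,0,0,0,0,0,0]
    - [0,0,0,0,0,-0.01,0]
    - [0,0,0,0,0,-0.03,0]
    - [0,0,0,0,0,-0.04,0]
    - [0,0,0,0,0,0,0]
    - [0,0,0,0,0,0,0]

```text
time_s: 20.0
eef_pos: [573.7, 219.2, 218.5]
tcp_rot: [1.856, 2.117, 0.466]
contact_force: [1.2, -0.2, 0.3]
grip_width: 1.002
```

```bash
python3 -c "
from plan import *
fm(); 
i=vision.camera_info('wrist')
im,d=vision.get_image('wrist');cv2.imwrite('pics/d1w.png',im);np.save('pics/d1w.npy',d)
im,d=vision.get_image('side');cv2.imwrite('pics/d1s.png',cv2.resize(im[130:250,240:370],None,fx=5,fy=5,interpolation=0));np.save('pics/d1s.npy',d)
for q in finder.pinpoint('side','wedge_head')[:2]: print(q)
"
```

```text
cradle pos [ -4.56  39.56 167.11] tilt err [-0.0005  0.0032 -0.    ] F [ 1.2 -0.2  0.3] Fcr [ 1.2 -0.3 -0.3] g 1.002 t 20.0
tool F [-0.3  1.2  0.3] tool M [ 0.19 -0.01 -0.  ]
```

View pics/d1w.png

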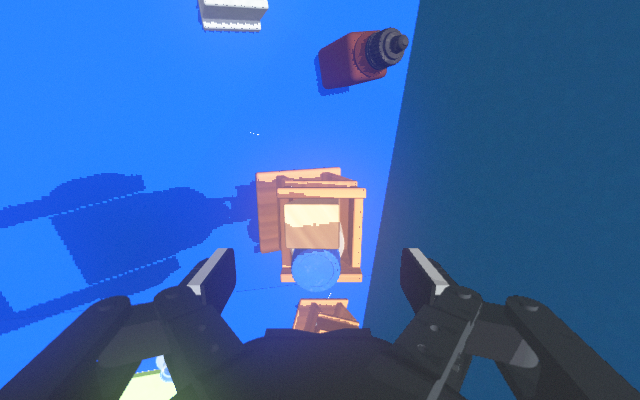

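View pics/d1s.png

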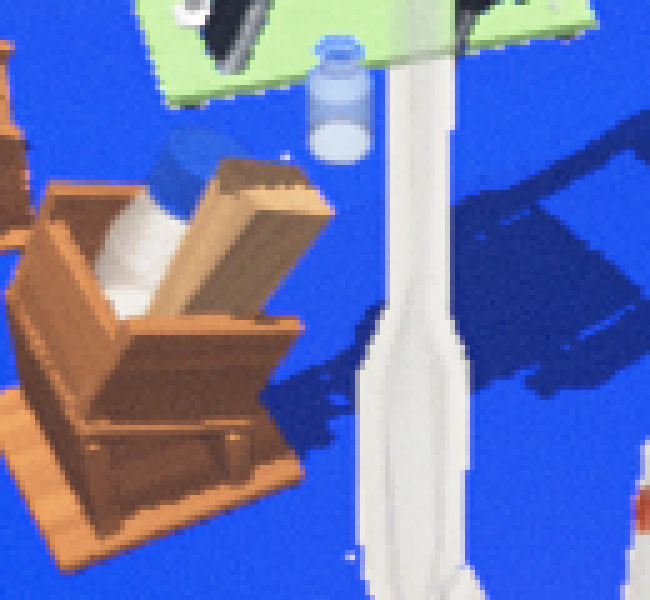

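```bash
cat > f3.py <<'E'
from fit import *
import plan
from plan import CR,PSI,cw
def sdf_w(P):
    th=np.arctan(.2)
    return np.max([np.abs(P[:,0])-20,-7-P[:,1],(P[:,1]-7-.2*P[:,2])*np.cos(th),P[:,2]-105,-P[:,2]],axis=0)
def sdf_b(P,b):
    rr=np.hypot(P[:,0]-b[0],P[:,1]-b[1]); z=P[:,2]
    cap=np.maximum(rr-21,np.abs(z-93)-12); return cap
def run(i,d,zmin=-2):
    P=cloud(i,d,np.ones_like(d,bool)); M=(R.from_euler('z',PSI)*R.from_euler('y',-np.radians(25)))
    Q=M.inv().apply(P-CR); m=(np.abs(Q[:,0])<55)&(np.abs(Q[:,1])<70)&(Q[:,2]>10)&(Q[:,2]<145); Q=Q[m]
    def f(p):
        q=R.from_euler('z',p[3]).inv().apply(Q-p[:3])
        w=R.from_euler('xz',[p[7],p[8]]).inv().apply(q-p[4:7])
        s=np.min([np.abs(sdf_cradle(q)),np.abs(sdf_w(w)),np.abs(sdf_b(q,p[9:11]))],axis=0); 
        return np.minimum(s,12)
    s=least_squares(f,[0,0,0,0,-2,30,20,0,0,-3,-5.5],loss='soft_l1',f_scale=1.5,x_scale=[1,1,1,.02,1,1,1,.02,.02,1,1],diff_step=1e-3)
    print(len(Q),'cradle off',np.round(s.x[:3],1),round(s.x[3],3),'wedge',np.round(s.x[4:7],1),'tilt,yaw',np.round(s.x[7:9],3),'bottle',np.round(s.x[9:],1),'med',round(np.median(f(s.x)),2))
E
python3 - <<'E'
from f3 import *
run(vision.camera_info('wrist'),np.load('pics/d1w.npy'))
run(vision.camera_info('side'),np.load('pics/d1s.npy'))
E
```

```text
7652 cradle off [-1.9 -2.2 -1.5] 0.001 wedge [-6.  30.2 18.9] tilt,yaw [0.004 0.   ] bottle [-5.  -5.6] med 0.46
2425 cradle off [-2.8 -0.4 -1.4] -0.002 wedge [-5.8 20.6 20.4] tilt,yaw [-0.108 -0.056] bottle [-5.1 -4.6] med 0.87
```

Emit:
play_rows:
  targets:
    - [0,0,0,0,0,0,255]
    - [0,0,0,0,0,0,255]
    - [0,0,0,0,0,0,255]
    - [0,0,0,0,0,0,255]
    - [0,0,0,0,0,0,255]
    - [0,0,0,0,0,0,255]
    - [0,0,0,0.0005,0,0.015,255]
    - [0,0,0,0,0,0.015,255]
    - [0,0,0,0,0,0.006,255]
    - [0,0,0,0,0,0,255]

```text
time_s: 21.4
eef_pos: [588.8, 221.5, 184.7]
tcp_rot: [1.857, 2.118, 0.464]
contact_force: [-0.2, 0.1, 0.6]
grip_width: -0.001
```

```bash
python3 -c "
from plan import *
fm(); 
im,d=vision.get_image('wrist');cv2.imwrite('pics/d2w.png',im)
im,d=vision.get_image('side');cv2.imwrite('pics/d2s.png',cv2.resize(im[130:250,240:370],None,fx=5,fy=5,interpolation=0))
"
```

```text
cradle pos [ -4.98  39.83 130.09] tilt err [-0.0022  0.0036 -0.0001] F [-0.2  0.1  0.6] Fcr [0.1 0.1 0.6] g -0.001 t 21.4
tool F [ 0.1  0.1 -0.6] tool M [ 0.21  0.02 -0.04]
```

View pics/d2w.png

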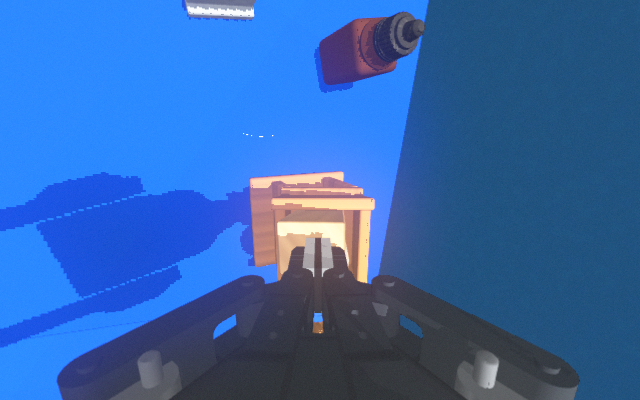

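View pics/d2s.png

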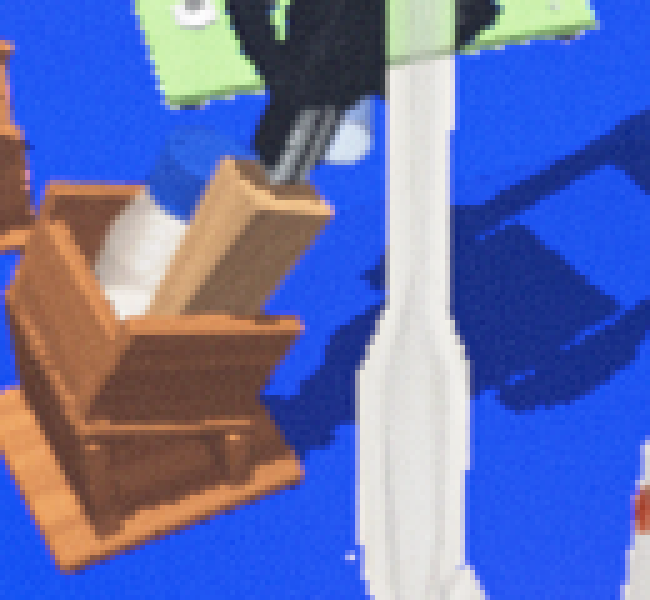

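Emit:
play_rows:
  targets:
    - [0,0,0,0,0,0.005,255]
    - [0,0,0,0,0,0,255]

```text
time_s: 21.75
eef_pos: [591.0, 221.9, 181.0]
tcp_rot: [1.856, 2.117, 0.465]
contact_force: [-0.5, 1.0, -0.7]
grip_width: 0.004
```

Emit:
play_rows:
  targets:
    - [0,0,0,0,0,0.003,255]
    - [0,0,0,0,0,0,255]

```text
time_s: 22.0
eef_pos: [592.6, 222.2, 179.3]
tcp_rot: [1.855, 2.116, 0.467]
contact_force: [-1.1, -0.4, 2.8]
grip_width: -0.004
```

```bash
python3 -c "
from plan import *
fm()"
```

```text
cradle pos [ -3.78  39.97 123.59] tilt err [ 0.0008  0.0031 -0.0001] F [-1.1 -0.4  2.8] Fcr [ 0.2 -0.3  3. ] g -0.004 t 22.0
tool F [-0.3  0.2 -3. ] tool M [ 0.12 -0.12  0.05]
```

Emit:
play_rows:
  targets:
    - [0,0,0,0,-0.0005,0.002,255]
    - [0,0,0,0,0,0,255]

```text
time_s: 22.25
eef_pos: [593.6, 222.3, 179.1]
tcp_rot: [1.854, 2.114, 0.47]
contact_force: [-3.4, -1.6, 9.3]
grip_width: 0.003
```

Emit:
play_rows:
  targets:
    - [0,0,0,0,-0.0005,0.002,255]
    - [0,0,0,0,0,0,255]

```text
time_s: 22.5
eef_pos: [594.6, 222.5, 179.0]
tcp_rot: [1.852, 2.112, 0.474]
contact_force: [-6.6, -2.8, 15.1]
grip_width: 0.002
```

```bash
python3 -c "
from plan import *
fm()"
```

```text
cradle pos [ -2.12  40.03 122.42] tilt err [ 0.0066  0.0026 -0.0005] F [-6.6 -2.8 15.1] Fcr [ 0.2 -1.9 16.6] g 0.002 t 22.5
tool F [ -1.9   0.3 -16.6] tool M [ 0.08 -0.29 -0.08]
```

Emit:
play_rows:
  targets:
    - [0,0,0,0,-0.001,0.002,255]
    - [0,0,0,0,0,0,255]
    - [0,0,0,0,-0.001,0.002,255]
    - [0,0,0,0,0,0,255]

```text
time_s: 23.0
eef_pos: [595.9, 222.7, 178.7]
tcp_rot: [1.849, 2.108, 0.481]
contact_force: [-12.9, -5.7, 27.2]
grip_width: 0.002
```

```bash
python3 -c "
from plan import *
fm()"
```

```text
cradle pos [ -1.09  40.05 121.59] tilt err [ 0.0131  0.002  -0.0008] F [-12.9  -5.7  27.2] Fcr [-0.8 -4.  30.3] g 0.002 t 23.0
tool F [ -4.   -0.4 -30.3] tool M [ 0.13 -0.63  0.01]
```

Emit:
play_rows:
  targets:
    - [0,0,0,0,0.001,-0.006,255]
    - [0,0,0,0,0,-0.02,255]
    - [0,0,0,0,0,-0.03,255]
    - [0,0,0,0,0,-0.04,0]
    - [0,0,0,0,0,-0.02,0]
    - [0,0,0,0,0,0,0]
    - [0,0,0,0,0,0,0]
    - [0,0,0,0,0,0,0]

```text
time_s: 24.0
eef_pos: [545.0, 216.0, 273.9]
tcp_rot: [1.857, 2.118, 0.463]
contact_force: [1.1, -0.4, 1.0]
grip_width: 1.0
```

Run:
```python
from f3 import *
plan.fm()
i=vision.camera_info('wrist');im,d=vision.get_image('wrist');cv2.imwrite('pics/e1w.png',cv2.resize(im[120:320,210:430],None,fx=3,fy=3,interpolation=0))
run(i,d)
im,d2=vision.get_image('side');cv2.imwrite('pics/e1s.png',cv2.resize(im[110:270,200:400],None,fx=4,fy=4,interpolation=0)[:600])
run(vision.camera_info('side'),d2)
im,_=vision.get_image('top');cv2.imwrite('pics/e1t.png',im)
```

```text
cradle pos [ -7.28  40.17 229.57] tilt err [-0.0032  0.0038  0.0001] F [ 1.1 -0.4  1. ] Fcr [ 1.4 -0.5  0.5] g 1.0 t 24.0
tool F [-0.5  1.4 -0.5] tool M [ 0.18 -0.01  0.06]
5084 cradle off [-0.8 -2.  -0.4] 0.001 wedge [-4.1 29.8 17.1] tilt,yaw [0.005 0.011] bottle [-4.3 -5.6] med 0.42
2402 cradle off [-2.8 -0.4 -1.5] 0.002 wedge [-4.5 19.8 18.9] tilt,yaw [-0.116 -0.068] bottle [-4.3 -5.1] med 0.82
```

View pics/e1w.png

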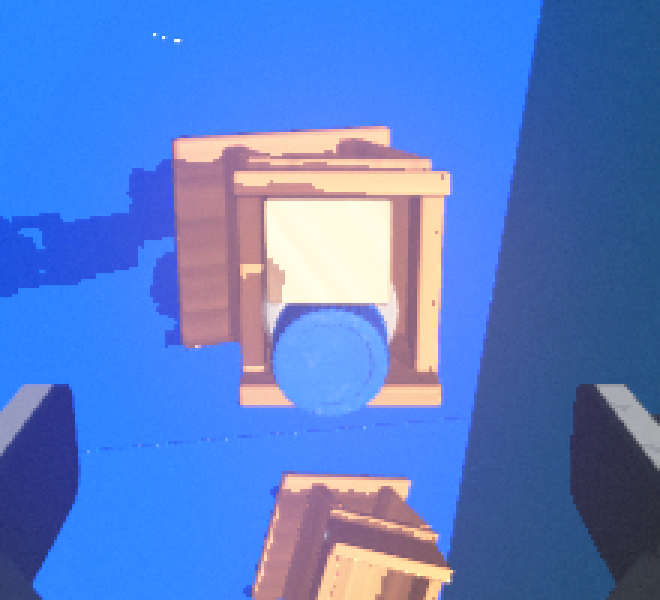

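View pics/e1s.png

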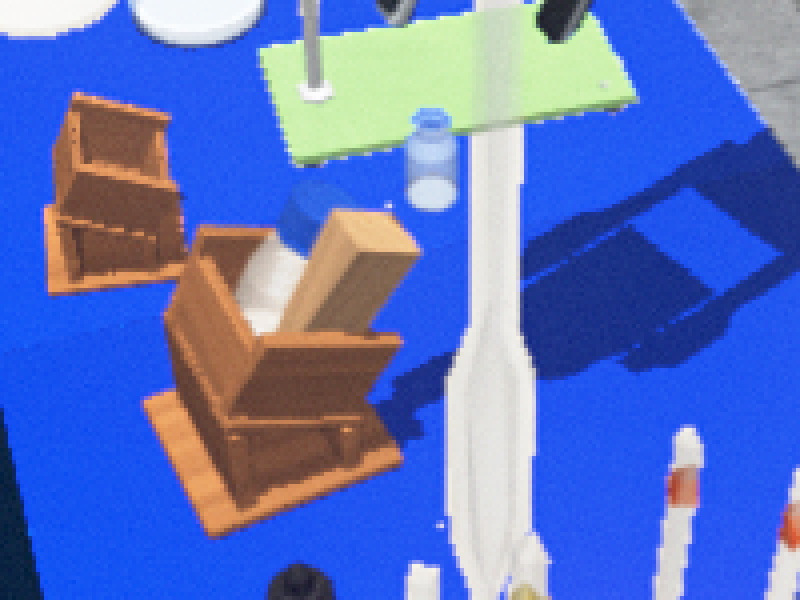

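View pics/e1t.png

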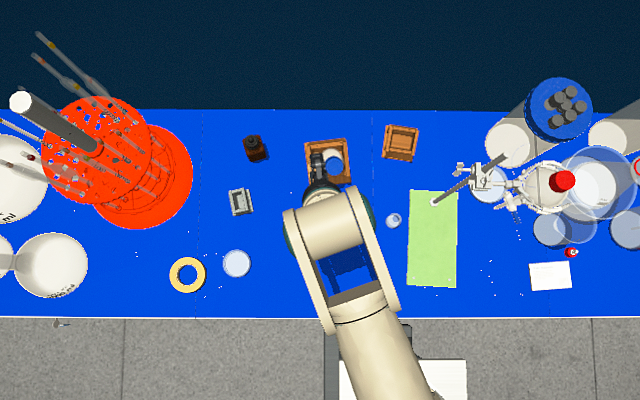

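```bash
python3 -c "
from cell import r
print(r.job_done())"
```

```text
the job is handed in; nothing more can be done
None
```

The bottle is standing on the floor of the larger cradle with the wedge jammed between it and the left wall. I handed the job in at about 24 s of the 56 s allowed; no verdict is reported.

**What I did:** I picked the bottle up by its cap, tilted it 25° and set it down. I took the wedge from its rest and drove it in tip first, with the plain face to the bottle, to about 23 N while gripped. After letting go I pushed on its head with closed fingers to about 30 N, which moved it roughly 2 mm further in.

**Last checks:**
- **Wedge:** the wrist-camera fit puts its tip about 17 mm above the floor, within the 5 to 28 mm range, and aligned with the cradle.
- **Bottle:** its centre is at y ≈ -5.6 mm by the wrist camera, against about -6 mm for touching the right wall, so it should be in contact.
- **Surroundings:** in the last pictures the amber bottle, vial and petri dish look to be where they were. The arm stood clear with the gripper open.

**What disagreed:**
- **Camera bias:** the wrist, top and side cameras placed the cradle 2 to 3 mm apart.
- **Side-camera wedge fit:** it was poor, with an implausible tilt and sideways position. Its tip height of about 19 mm did agree.
- **Sideways force:** up to 10 N built up as the wedge first went in. I attribute it to the tip rubbing the bottle, and I moved over to ease it.
- **Slip on release:** the wedge slipped a few mm down-slope when I first let go, before the final push. I did not test the jam by tugging it afterwards.

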